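Load the board on the preheater and step the heat up one key

ROBOT

A 6-joint arm with a two-finger parallel gripper is mounted at the origin on the work surface. World frame = base frame: x ahead of the robot, y to its left, z up, the work surface at z = 0. Lengths are in m, angles in rad, forces in N, time in s.
With the tool pointing down it reaches from about 0.25 to 0.725 m from the base axis. Payload 4 kg.
Tool frame: the origin (TCP) lies midway between the tips of the shut fingers; the grasp point (between the pads) lies 19 mm behind it; y points along the fingers, z is the direction in which the jaws open and shut, and the axes are right-handed (so a half turn about y gives the same grasp; the last joint's range is limited). The gripper opens to 85 mm and grips with 20 to 120 N. Pads are 22 mm wide; open, the fingers measure 114 mm over their backs; the gripper's body (76 mm by 85 mm) begins 54 mm behind the grasp point. The pads swing forward as they close: fully open they stand 13 mm farther back than shut.
Start: joints at [1.152, 0.241, 0.005, 1.335, 0, 1.571], TCP at [0.203, 0.457, 0.231] pointing down, gripper open.
Joint ranges: [-2.72, 2.72], [-1.05, 1.87], [-1.09, 1.28], [-1.99, 2.15], [-1.42, 1.44], [-3.14, 3.14]. Speed limits (rad/s): [2.79, 2.79, 3.14, 3.14, 3.14, 3.14].

INTERFACE

Orientations are given as a unit quaternion [x, y, z, w].
In Python, from workcell import bot gives the robot as it stands. The module is installed in compiled form; this text tells all that it offers.
- The arm moves only by the shell command python3 -m handwheel 'ROWS' [OPENING]. ROWS is JSON, a list of rows, each a list of 6 numbers: the shift along the tool's x, y, z in units of 25 mm (1.0 is 25 mm), then the turn, a rotation vector about the tool's x, y, z in units of 10 degrees (1.0 is 10 degrees). A call has exactly 5 rows; each row is the pose to reach, as a shift and turn from the pose commanded when the call began, along the tool's axes at that moment; what a row does not reach only later rows make up. A row lasts 1/8 s, in which the tool goes at most 62.5 mm and 10.7 degrees, less where a joint would pass 70% of its speed; a pose out of reach is approached as far as the arm can. A call with a gripper value outside its range is refused whole. OPENING is the gripper command: -1 is shut, 1 is fully open, values between are in proportion, set as the call begins (- or left out, the last holds). The fingers move at their own pace and stop on an object; the grip force is fixed at half the most. Time passes only in rows, so rows that repeat a pose let the fingers close, or fill a call up. It gives the time, the measured TCP pose, the force and the opening at its end, in the units of the state.
- bot.get_obs(): the state, without advancing time (a new reading comes with each control period).
- bot.camera(name): name is "scene" or "side" or "wrist"; returns a dict with "color" (384x512x3 uint8, red, green, blue), "fx", "fy", "cx", "cy" (pixels), "rvec" (rotation vector, rad) and "tvec" (3), from world to camera coordinates, as OpenCV has them. Camera axes: x right, y down, z forward; pixel columns grow to the right and rows downward; lengths in m; the calibration is good to about 2 mm. The wrist camera is an equidistant fisheye: a pixel r from the principal point sees the ray r / f radians off the axis. A picture is of the moment at which its call begins. There is no depth.
- bot.job_done(): hands the job in, once; it reports no verdict.
The state is a dict: "clock": time; "joint_pos": joint angles; "joint_vel": joint speeds; "tau": joint torques, N m; "eef_pos": TCP position; "tool_rot": TCP orientation; "ft_force": force on the tool from outside, world axes, zero at the start; "ft_torque": the same for the moment, N m; "grip_width": finger opening in m.
Only numpy, scipy, OpenCV 4.12 (cv2) and the standard library are available. Lean on these libraries where they do the work, as an engineer would, in place of code of your own. Each camera call takes 0.05 s, during which the arm holds its last target.

TASK

Warm up the board that lies half under the riser: draw it out and lay it flat in the pocket of the preheater's hot plate, circuit side up. Then turn the heat up one step: press the key just to the right (seen from the front) of the one that is down, until it latches and the old one springs up, so that it is the only key down. Press with feeling, do not ram the keys, and leave the other things on the bench where they are.

Things in the scene. Friction and masses are not known exactly. Their poses are not given: they have to be found in the camera images.
- board_mid (a point): Board: slab 140 mm long (x), 56 wide (y), 10 thick, green circuit side up, a transformer on top near its +x end; about 280 g, centre of mass some 31 mm from the middle towards the transformer. Starts flat on the table, transformer under the riser, 77 to 92 mm of the bare end sticking out towards the robot. Point: middle of the slab, 5 mm above its underside. Small parts on it stand up to 9 mm high.
- transformer (a point): Dark block with a yellow tape band on the board: 36 mm (board x) by 34 (board y) by 28 high, from 10 to 38 mm above the board's underside. Point: its centre, 48 mm from board_mid along the board's +x, 24 mm above the underside. Axes as the board.
- free_end (a point): Middle of the board's bare end face, 70 mm from board_mid along the board's -x, 5 mm above the underside. Axes as the board. The last 20 mm of this end carry nothing on top.
- riser_front (a point): Riser, fixed: plywood shelf 360 mm wide (y), 160 deep (x), underside 78 and top 96 mm above the table, on two side legs 14 mm thick, 170 mm either side of its middle; a bench meter 78 mm high stands on it, 35 mm or more behind the front edge. Point: middle of the shelf's lower front edge, facing the robot; +x leads in under the shelf.
- pocket (a point): Preheater, fixed: grey cabinet 250 mm wide, key panel in front (its -x, towards the robot), hot plate on top. Two rails (16 mm high) and two end stops (10 mm) frame a pocket 60 mm (x) by 144 mm (y), 2 mm clear of the board all round: no room for fingers beside the board's long edges. Point: middle of the pocket floor, 78 mm above the table; z up. Transformer at either end will do.
- rail_mid (a point): Hand guard of the preheater, fixed: two steel bars 8 mm thick along the whole key row, 21 mm apart, 73 mm above the key caps (the rear bar straight above their middle, the front one 17 mm to the front), bent down to the cabinet 118 mm either side. They bar the way from above: reach the keys under them from the front, leaning 30 to 45 degrees. Point: middle of the front bar's axis; y along it.
- key_a_top (a point): Key a: one of five like caps in a row, 28 mm (x, up the slope) by 20 (y, along the row), 30 mm apart, 14 mm proud of the panel when up, with a bright collar that sinks from sight when down. Point: middle of the cap's top. z: out of the panel, 30 degrees from vertical towards the front; it moves along -z; +y is left as seen from the front. Down at the start; never the right-hand key.
- key_a (a joint): Key a pushed in, m: 0 up, about 0.008 latched; a rubber cushion (5 N per mm) from 0.009 on, end at 0.0125. All keys share a latch: when one is past about 4 mm the key that was down springs up; past about 7 mm it latches itself; let go between, none is down. Takes 3 N at first, up to 9 N on the way; a push to 13 N always latches it.
- key_b_top (a point): Key b: one of five like caps in a row, 28 mm (x, up the slope) by 20 (y, along the row), 30 mm apart, 14 mm proud of the panel when up, with a bright collar that sinks from sight when down. Point: middle of the cap's top. z: out of the panel, 30 degrees from vertical towards the front; it moves along -z; +y is left as seen from the front. Its place varies.
- key_b (a joint): Key b pushed in, m: 0 up, about 0.008 latched; a rubber cushion (5 N per mm) from 0.009 on, end at 0.0125. All keys share a latch: when one is past about 4 mm the key that was down springs up; past about 7 mm it latches itself; let go between, none is down. Takes 3 N at first, up to 9 N on the way; a push to 13 N always latches it.
- key_c_top (a point): Key c: one of five like caps in a row, 28 mm (x, up the slope) by 20 (y, along the row), 30 mm apart, 14 mm proud of the panel when up, with a bright collar that sinks from sight when down. Point: middle of the cap's top. z: out of the panel, 30 degrees from vertical towards the front; it moves along -z; +y is left as seen from the front. Its place varies.
- key_c (a joint): Key c pushed in, m: 0 up, about 0.008 latched; a rubber cushion (5 N per mm) from 0.009 on, end at 0.0125. All keys share a latch: when one is past about 4 mm the key that was down springs up; past about 7 mm it latches itself; let go between, none is down. Takes 3 N at first, up to 9 N on the way; a push to 13 N always latches it.
- key_d_top (a point): Key d: one of five like caps in a row, 28 mm (x, up the slope) by 20 (y, along the row), 30 mm apart, 14 mm proud of the panel when up, with a bright collar that sinks from sight when down. Point: middle of the cap's top. z: out of the panel, 30 degrees from vertical towards the front; it moves along -z; +y is left as seen from the front. Its place varies.
- key_d (a joint): Key d pushed in, m: 0 up, about 0.008 latched; a rubber cushion (5 N per mm) from 0.009 on, end at 0.0125. All keys share a latch: when one is past about 4 mm the key that was down springs up; past about 7 mm it latches itself; let go between, none is down. Takes 3 N at first, up to 9 N on the way; a push to 13 N always latches it.
- key_e_top (a point): Key e: one of five like caps in a row, 28 mm (x, up the slope) by 20 (y, along the row), 30 mm apart, 14 mm proud of the panel when up, with a bright collar that sinks from sight when down. Point: middle of the cap's top. z: out of the panel, 30 degrees from vertical towards the front; it moves along -z; +y is left as seen from the front. Always the right-hand key.
- key_e (a joint): Key e pushed in, m: 0 up, about 0.008 latched; a rubber cushion (5 N per mm) from 0.009 on, end at 0.0125. All keys share a latch: when one is past about 4 mm the key that was down springs up; past about 7 mm it latches itself; let go between, none is down. Takes 3 N at first, up to 9 N on the way; a push to 13 N always latches it.
- flux_jar: Bystander: amber glass jar with white lid, 40 mm across, 36 mm high. Origin at the middle of its underside.
- solder_reel: Bystander: reel of solder standing on its flange, 54 mm across, 40 mm high. Origin at the middle of its underside.
- capacitor: Bystander: blue can capacitor standing on end, 22 mm across, 34 mm high. Origin at the middle of its underside.
- tweezers: Bystander: steel tweezers lying flat, about 125 mm long, 6 mm high. Origin at the middle of its underside.
- screwdriver: Bystander: screwdriver lying flat, 160 mm long. Origin at the middle of its underside.
- connector: Bystander: small metal connector shell, 26 x 16 x 10 mm. Origin at the middle of its underside.
Mind the look-alikes: they are no part of the job. Leave any purple or red look-alike of the part that bears board_mid alone.

How it is judged:
By the outcome, as a careful person would: the job done as asked, in the order asked, and still so for the second after the job is handed in, with the robot touching nothing.
It also fails if it takes over 61 s, if anything falls off the work surface, if the arm or the gripper's body presses on something with over 40 N, if the wrist force passes 120 N, or if a joint passes its speed limit or range.

## Working session

There is one attempt and no reset: what is moved stays moved. The work goes in short steps, Python scripts to look and compute and a shell command to move; the robot and the scene stay as the last step left them, time stands still between calls to the robot, and variables do not carry over. Pictures are saved under pics/ and viewed, and the job is handed in when it is done.

```bash
mkdir -p pics; cat > h.py <<'E'
import numpy as np, cv2
from scipy.spatial.transform import Rotation as R
from workcell import bot
def snap(name,fn,scale=1.5):
    c=bot.camera(name); im=c['color'][:,:,::-1].copy()
    np.savez('pics/'+fn+'.npz',**{k:c[k] for k in c})
    cv2.imwrite('pics/'+fn+'_raw.png',im)
    cv2.imwrite('pics/'+fn+'.png',cv2.resize(im,None,fx=scale,fy=scale,interpolation=cv2.INTER_CUBIC))
    return c
def load(fn): return dict(np.load('pics/'+fn+'.npz'))
def ray(c,u,v,fish=False):
    Rm=cv2.Rodrigues(np.array(c['rvec'],float))[0]; t=np.array(c['tvec'],float).ravel()
    x=(u-c['cx'])/c['fx'];y=(v-c['cy'])/c['fy']
    if fish:
        th=np.hypot(x,y); d=np.array([x/th*np.sin(th),y/th*np.sin(th),np.cos(th)]) if th>1e-9 else np.array([0,0,1.])
    else: d=np.array([x,y,1.]); d/=np.linalg.norm(d)
    return -Rm.T@t, Rm.T@d
def plane(c,u,v,z,fish=False):
    o,d=ray(c,u,v,fish); return o+d*(z-o[2])/d[2]
def proj(c,P,fish=False):
    Rm=cv2.Rodrigues(np.array(c['rvec'],float))[0]; p=Rm@np.array(P,float)+np.array(c['tvec'],float).ravel()
    if fish:
        r=np.hypot(p[0],p[1]);th=np.arctan2(r,p[2]); return c['cx']+c['fx']*th*p[0]/r,c['cy']+c['fy']*th*p[1]/r
    return c['cx']+c['fx']*p[0]/p[2],c['cy']+c['fy']*p[1]/p[2]
def tri(rays):
    A=np.zeros((3,3));b=np.zeros(3)
    for o,d in rays:
        M=np.eye(3)-np.outer(d,d);A+=M;b+=M@o
    p=np.linalg.solve(A,b); return p,[np.linalg.norm((np.eye(3)-np.outer(d,d))@(p-o)) for o,d in rays]
E
python3 - <<'E'
from h import *
for n in ['scene','side','wrist']:
    c=snap(n,n+'0'); o,d=ray(c,c['cx'],c['cy']); print(n,c['fx'],c['cx'],c['cy'],o,d)
print(bot.get_obs())
E
```

```text
scene 379.889618156024 260.5677454777387 193.79268828129355 [ 1.1515797  -0.10253272  0.67583357] [-0.73295534  0.26274885 -0.62748666]
side 413.0452187262709 255.2046365490921 190.3647408081167 [ 0.43985743 -0.64410237  0.72920517] [ 0.03311761  0.77616544 -0.62965898]
wrist 297.3186396354542 257.4233386362178 188.0080167621416 [0.14049174 0.48511962 0.37310925] [ 0.24239321 -0.11030593 -0.96388699]
{'clock': 0.15, 'joint_pos': array([1.15202205e+00, 2.41273190e-01, 4.03729041e-03, 1.33517951e+00,
       2.02431348e-05, 1.57080249e+00]), 'joint_vel': array([ 0.000284  , -0.00312561,  0.00477641,  0.00022131,  0.00035107,
        0.00037789]), 'tau': array([-1.19791028e-03, -3.72633433e+01,  2.52639288e+01,  1.23530882e-02,
       -1.04403487e-04,  1.25960503e-05]), 'eef_pos': array([0.20312393, 0.45636757, 0.23060221]), 'tool_rot': array([ 0.69222026, -0.14710762,  0.14685565, -0.69110338]), 'ft_force': array([0.29597274, 1.3525643 , 0.54983698]), 'ft_torque': array([-0.00874379, -0.03470862,  0.03599543]), 'grip_width': 0.08538090280035424}
```

View pics/scene0.png

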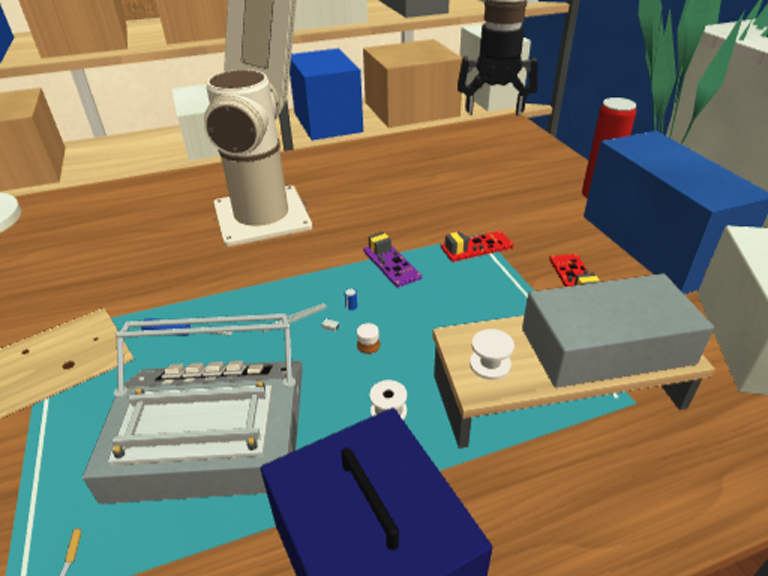

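View pics/side0.png

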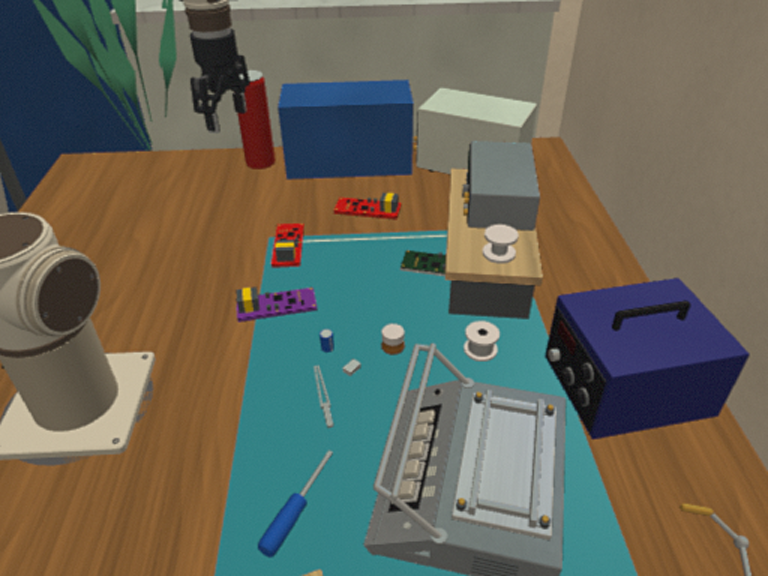

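View pics/wrist0.png

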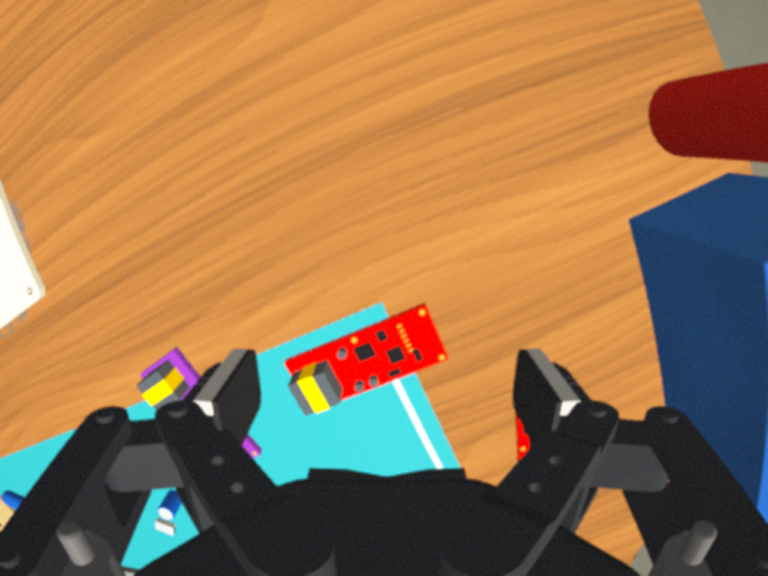

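The scene view shows the preheater at lower left, with the riser and meter at right. In the side view the green board's end shows at about (424,262) at 1.5x, and the keys at about (420,450). Next I'll zoom in on both.

```bash
python3 - <<'E'
import cv2
s=cv2.imread('pics/side0_raw.png'); c=cv2.imread('pics/scene0_raw.png')
cv2.imwrite('pics/z1.png',cv2.resize(s[150:220,250:370],None,fx=6.5,fy=6.5,interpolation=cv2.INTER_CUBIC))
cv2.imwrite('pics/z2.png',cv2.resize(s[225:380,240:390],None,fx=3.8,fy=3.8,interpolation=cv2.INTER_CUBIC))
cv2.imwrite('pics/z3.png',cv2.resize(c[200:330,55:205],None,fx=4.5,fy=4.5,interpolation=cv2.INTER_CUBIC))
E
```

```text
(no output)
```

View pics/z1.png

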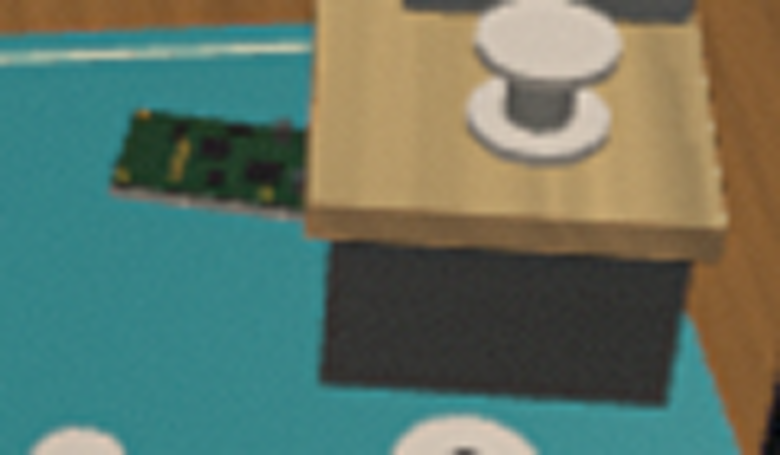

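View pics/z2.png

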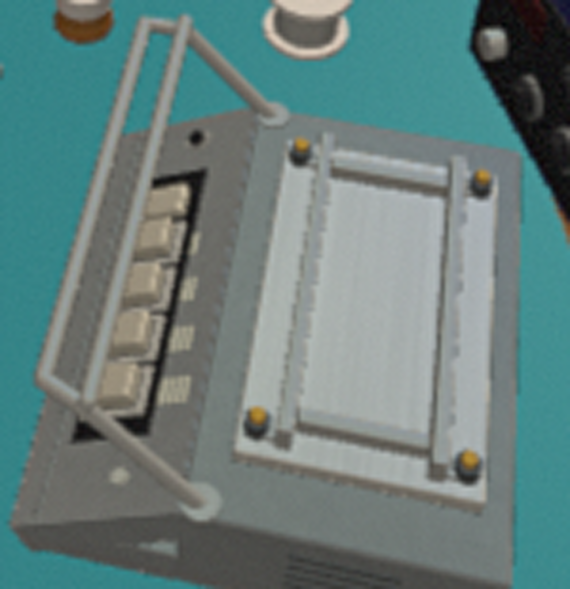

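View pics/z3.png

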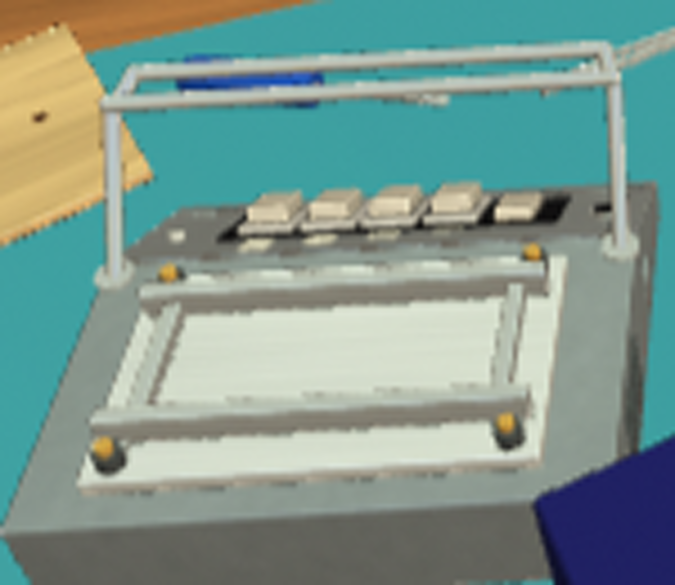

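```bash
python3 - <<'E'
from h import *
s=load('side0');c=load('scene0')
z1=lambda u,v:(250+u/6.5-.4,150+v/6.5-.4); z2=lambda u,v:(240+u/3.8-.4,225+v/3.8-.4); z3=lambda u,v:(55+u/4.5-.4,200+v/4.5-.4)
np.set_printoptions(precision=4,suppress=True)
for n,p,z in [('near top',(114,186),.01),('near bot',(112,197),0),('far top',(137,110),.01),('edge at shelf',(303,207),.01)]:
    print(n,plane(s,*z1(*p),z))
print('shelf front top near',plane(s,*z1(308,210),.096),'far',plane(s,*z1(316,2),.096), 'low', plane(s,*z1(308,236),.078))
# rails top
for n,p,q in [('front+y',(325,137),(545,266)),('front-y',(283,437),(145,290)),('rear+y',(458,160),(527,395)),('rear-y',(440,468),(95,413))]:
    print(n,plane(s,*z2(*p),.094),plane(c,*z3(*q),.094))
for n,p,q in [('bar f +y',(148,25),(605,48)),('bar f -y',(45,375),(132,70)),('bar r +y',(185,22),(612,74)),('bar r -y',(90,400),(108,102))]:
    print(n,*tri([ray(s,*z2(*p)),ray(c,*z3(*q))]))
for n,p,q in [('key1',(165,198),(522,203)),('key2',(155,235),(460,192)),('k3',(142,278),(397,197)),('k4',(132,328),(336,200)),('k5',(118,382),(275,204))]:
    print(n,*tri([ray(s,*z2(*p)),ray(c,*z3(*q))]))
E
```

```text
near top [0.5147 0.2955 0.01  ]
near bot [0.5143 0.3006 0.    ]
far top [0.5294 0.3519 0.01  ]
edge at shelf [0.5958 0.275  0.01  ]
shelf front top near [0.5789 0.1631 0.096 ] far [0.6009 0.306  0.096 ] low [0.5807 0.1696 0.078 ]
front+y [ 0.6022 -0.0947  0.094 ] [ 0.6053 -0.0916  0.094 ]
front-y [ 0.5518 -0.2667  0.094 ] [ 0.5548 -0.261   0.094 ]
rear+y [ 0.6684 -0.1146  0.094 ] [ 0.6733 -0.1118  0.094 ]
rear-y [ 0.6176 -0.2854  0.094 ] [ 0.6178 -0.2815  0.094 ]
bar f +y [ 0.5119 -0.04    0.13  ] [np.float64(0.001101417104737722), np.float64(0.0011014171047377082)]
bar f -y [ 0.4471 -0.2545  0.1329] [np.float64(0.00013126366260125897), np.float64(0.00013126366260123422)]
bar r +y [ 0.5321 -0.0406  0.131 ] [np.float64(0.0005831864859464432), np.float64(0.0005831864859464775)]
bar r -y [ 0.4655 -0.2661  0.1313] [np.float64(0.000736276321241028), np.float64(0.0007362763212409359)]
key1 [ 0.5184 -0.0942  0.0499] [np.float64(0.00035714910702635275), np.float64(0.00035714910702635)]
key2 [ 0.509  -0.123   0.0577] [np.float64(0.0018621978428849956), np.float64(0.001862197842884992)]
k3 [ 0.5002 -0.1519  0.0584] [np.float64(0.0003736079534775189), np.float64(0.0003736079534776376)]
k4 [ 0.4921 -0.1811  0.0586] [np.float64(0.0009898031298178483), np.float64(0.0009898031298178262)]
k5 [ 0.4827 -0.2101  0.0574] [np.float64(0.00115366159682239), np.float64(0.0011536615968224847)]
```

```bash
cat >> h.py <<'E'
np.set_printoptions(precision=3,suppress=True)
def tool(jaw_deg,tilt=0,lean_az=0):
    """tool y down (tilted so it leans toward +az by tilt deg), tool z horizontal-ish at jaw_deg"""
    z=np.array([np.cos(np.radians(jaw_deg)),np.sin(np.radians(jaw_deg)),0])
    a=np.radians(lean_az);t=np.radians(tilt)
    y=np.array([np.cos(a)*np.sin(t),np.sin(a)*np.sin(t),-np.cos(t)])
    z=z-y*(z@y); z/=np.linalg.norm(z)
    return np.column_stack([np.cross(y,z),y,z])
def goto(pos,M,o=None):
    o=o or bot.get_obs(); R0=R.from_quat(o['tool_rot'])
    sh=R0.inv().apply(np.array(pos)-o['eef_pos'])/.025
    best=None
    rv=(R0.inv()*R.from_matrix(M)).as_rotvec(degrees=True)/10
    M2=M@np.diag([-1,1,-1.]); rv2=(R0.inv()*R.from_matrix(M2)).as_rotvec(degrees=True)/10
    print('shift',sh,'turn',rv,' alt turn',rv2)
def st():
    o=bot.get_obs(); M=R.from_quat(o['tool_rot']).as_matrix()
    print('t',round(o['clock'],2),'q',o['joint_pos'],'p',o['eef_pos'],'y',M[:,1],'z',M[:,2],'jaw',np.degrees(np.arctan2(M[1,2],M[0,2])),'F',o['ft_force'],'w',o['grip_width'])
E
python3 - <<'E'
from h import *
st()
s=load('side0');c=load('scene0')
for n,p in [('purple near',(318,308)),('purple l',(237,318)),('red end',(305,225)),('reel',(480,352)),('jar',(392,350)),('cap',(327,350)),('conn',(352,368)),('tweez',(316,367)),('tw2',(330,425)),('sd',(332,453)),('sd2',(270,550))]:
    print(n,plane(s,p[0]/1.5,p[1]/1.5,0))
bx=np.array([.969,-.249,0])
print('free end grasp above'); goto(np.array([.522,.3237,.10])+bx*.012,tool(75.6))
E
```

```text
t 0.15 q [1.152 0.241 0.004 1.335 0.    1.571] p [0.203 0.456 0.231] y [-0.001 -0.001 -1.   ] z [ 0.407  0.914 -0.002] jaw 66.00564817181106 F [0.296 1.353 0.55 ] w 0.08538090280035424
purple near [0.359 0.199 0.   ]
purple l [0.217 0.181 0.   ]
red end [0.323 0.47  0.   ]
reel [0.629 0.071 0.   ]
jar [0.485 0.084 0.   ]
cap [ 0.377  0.091 -0.   ]
conn [0.418 0.048 0.   ]
tweez [0.36  0.054 0.   ]
tw2 [ 0.384 -0.064  0.   ]
sd [ 0.388 -0.113  0.   ]
sd2 [ 0.314 -0.251  0.   ]
free end grasp above
shift [14.284  5.223  0.427] turn [ 0.009 -0.959 -0.001]  alt turn [ 0.001 17.041  0.014]
```

```bash
python3 -m handwheel '[[2,0.4,0.1,0,-0.2,0],[4.5,0.8,0.1,0,-0.4,0],[7,1.2,0.2,0,-0.6,0],[9.5,1.6,0.3,0,-0.8,0],[11.5,2,0.3,0,-0.96,0]]' 1
python3 - <<'E'
from h import *
st(); c=snap('wrist','w1')
E
```

```text
clock: 0.78
eef_pos: [0.471, 0.3455, 0.1806]
tool_rot: [0.702, -0.089, 0.089, -0.702]
ft_force: [0.8, 0.1, 0.2]
grip_width: 0.0855
t 0.78 q [0.633 0.432 0.145 1.284 0.    0.884] p [0.471 0.346 0.181] y [-0. -0. -1.] z [ 0.248  0.969 -0.   ] jaw 75.61156039489175 F [0.782 0.089 0.236] w 0.08549097890920504
```

View pics/w1.png

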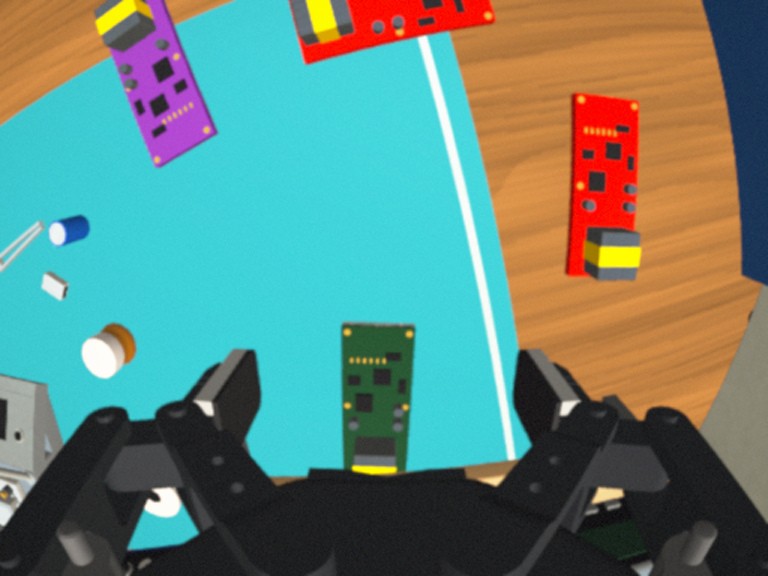

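The wrist view shows the green board with its bare-end corners at (343,326) and (414,326) at 1.5x.

```bash
python3 - <<'E'
from h import *
c=load('w1'); 
P={}
for n,p in [('TL',(343,325.5)),('TR',(414,325.5)),('L',(344.5,455)),('R',(407.5,455))]:
    P[n]=plane(c,p[0]/1.5,p[1]/1.5,.01,True); print(n,P[n])
f=(P['TL']+P['TR'])/2
print('width',np.linalg.norm(P['TL']-P['TR']),'free',f)
for a,b in [('TL','L'),('TR','R')]:
    d=P[b]-P[a]; print(np.degrees(np.arctan2(d[1],d[0])))
goto(f+np.array([.969,-.249,0])*.010+np.array([0,0,.03]),tool(75.6))
E
```

```text
TL [0.513 0.302 0.01 ]
TR [0.526 0.354 0.01 ]
L [0.63  0.268 0.01 ]
R [0.643 0.321 0.01 ]
width 0.05346653691350504 free [0.52  0.328 0.01 ]
-16.109896876240168
-15.561057814214514
shift [ 2.22   5.551 -0.089] turn [ 0.017 -0.028  0.019]  alt turn [-0.03  17.972  0.026]
```

```bash
python3 - <<'E'
from h import *
goto([.533,.323,.000],tool(75))
E
```

```text
shift [ 2.377  7.152 -0.138] turn [0.017 0.032 0.019]  alt turn [  0.03  -17.968  -0.026]
```

```bash
python3 -m handwheel '[[1.2,1,-0.14,0,0,0],[2.38,3,-0.14,0,0.03,0],[2.38,5,-0.14,0,0.03,0],[2.38,6.5,-0.14,0,0.03,0],[2.38,7.15,-0.14,0,0.03,0]]' 1
python3 -m handwheel '[[0,0,0,0,0,0],[0,0,0,0,0,0],[0,0,0,0,0,0],[0,0,0,0,0,0],[0,0,0,0,0,0]]' -1
python3 - <<'E'
from h import *
st(); c=snap('wrist','w2'); c=snap('side','s2')
E
```

```text
clock: 1.45
eef_pos: [0.5237, 0.3273, -0.0006]
tool_rot: [0.703, -0.092, 0.089, -0.7]
ft_force: [0.1, -0.0, 1.0]
grip_width: 0.0854
clock: 2.08
eef_pos: [0.5268, 0.3292, 0.0053]
tool_rot: [-0.701, 0.089, -0.091, 0.702]
ft_force: [-2.7, -0.5, 6.8]
grip_width: 0.051
t 2.08 q [ 0.559  0.649  0.022  0.94  -0.     0.815] p [0.527 0.329 0.005] y [ 0.003  0.002 -1.   ] z [0.254 0.967 0.002] jaw 75.30346231621546 F [-2.742 -0.472  6.787] w 0.05099452528030738
```

View pics/w2.png

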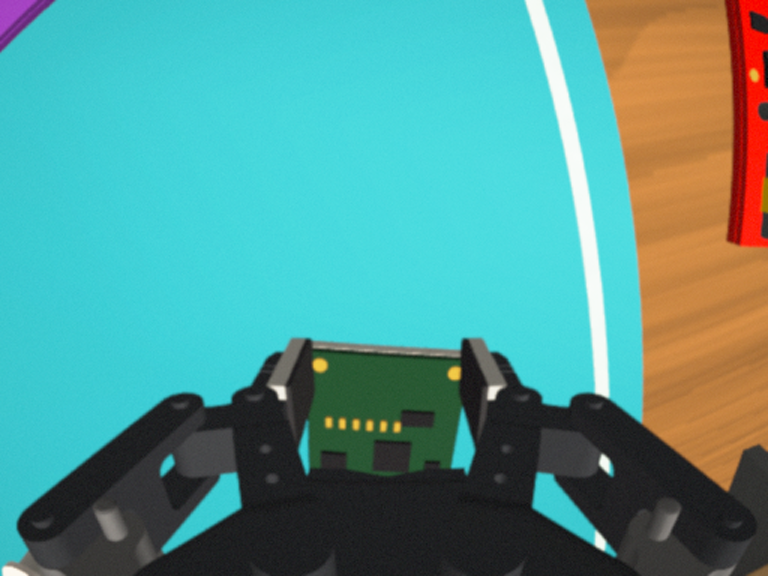

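View pics/s2.png

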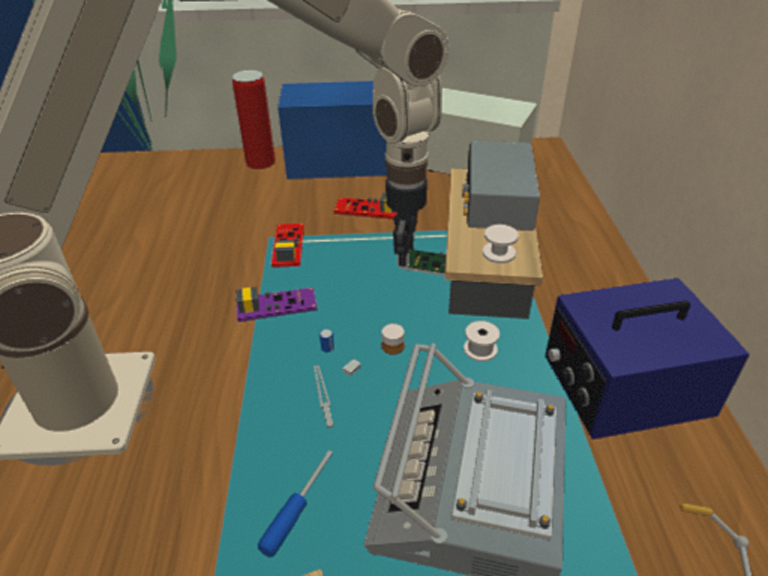

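```bash
python3 -m handwheel '[[0,0,0,0,0,0],[0,0,0,0,0,0],[0,0,0,0,0,0],[0,0,0,0,0,0],[0,0,0,0,0,0]]'
python3 - <<'E'
from h import *
st(); c=snap('wrist','w3'); 
im=cv2.imread('pics/w3_raw.png'); cv2.imwrite('pics/w3z.png',cv2.resize(im[210:330,160:360],None,fx=4,fy=4,interpolation=cv2.INTER_CUBIC))
E
```

```text
clock: 2.8
eef_pos: [0.5268, 0.3292, 0.0053]
tool_rot: [-0.701, 0.089, -0.091, 0.702]
ft_force: [-2.9, -1.9, 5.9]
grip_width: 0.051
t 2.8 q [ 0.559  0.649  0.022  0.94  -0.     0.815] p [0.527 0.329 0.005] y [ 0.003  0.002 -1.   ] z [0.254 0.967 0.002] jaw 75.29934405896303 F [-2.932 -1.876  5.858] w 0.05096111228233763
```

View pics/w3z.png

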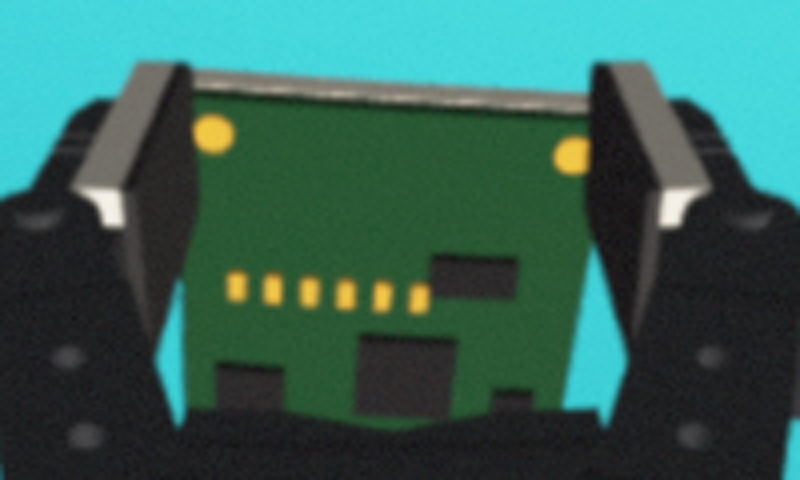

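```bash
python3 -m handwheel '[[0,0,0,0,0,0],[0,0,0,0,0,0],[0,0,0,0,0,0],[0,0,0,0,0,0],[0,0,0,0,0,0]]' 1
python3 - <<'E'
from h import *
st(); c=snap('wrist','w4')
E
```

```text
clock: 3.48
eef_pos: [0.5258, 0.3286, 0.0024]
tool_rot: [0.701, -0.09, 0.09, -0.701]
ft_force: [-0.5, 0.6, -0.1]
grip_width: 0.0852
t 3.48 q [0.559 0.653 0.02  0.938 0.    0.815] p [0.526 0.329 0.002] y [-0. -0. -1.] z [ 0.254  0.967 -0.   ] jaw 75.30677125873358 F [-0.545  0.582 -0.137] w 0.08517844474281099
```

View pics/w4.png

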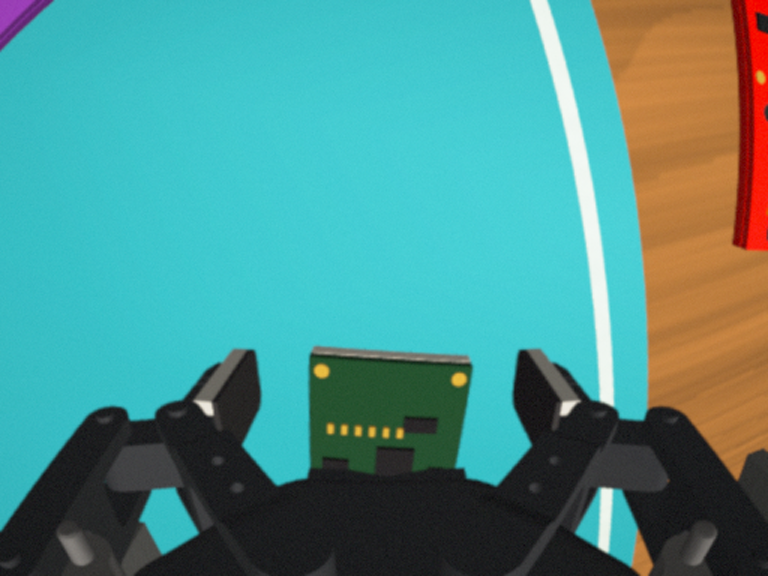

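```bash
python3 - <<'E'
from h import *
c=load('w4')
a=plane(c,310/1.5,355/1.5,.01,True);b=plane(c,471/1.5,363.5/1.5,.01,True); print(a,b,np.linalg.norm(a-b),np.degrees(np.arctan2(*(b-a)[[1,0]])),(a+b)/2)
f=(a+b)/2; f[2]=0
print(f)
d=np.array([np.sin(np.radians(73.5)),-np.cos(np.radians(73.5)),0])
goto(f+d*.012+[0,0,-.003],tool(73.5))
E
```

```text
[0.514 0.306 0.01 ] [0.53  0.358 0.01 ] 0.054414422464070904 71.86562408748371 [0.522 0.332 0.01 ]
[0.522 0.332 0.   ]
shift [0.3   0.217 0.08 ] turn [ 0.001  0.18  -0.001]  alt turn [ -0.001 -17.82   -0.001]
```

```bash
python3 -m handwheel '[[0.15,0.1,0.04,0,0.1,0],[0.3,0.2,0.08,0,0.25,0],[0.3,0.22,0.08,0,0.25,0],[0.3,0.22,0.08,0,0.25,0],[0.3,0.22,0.08,0,0.25,0]]' 1
python3 -m handwheel '[[0,0,0,0,0,0],[0,0,0,0,0,0],[0,0,0,0,0,0],[0,0,0,0,0,0],[0,0,0,0,0,0]]' -0.2
python3 - <<'E'
from h import *
st()
E
python3 -m handwheel '[[0,0,0,0,0,0],[0,0,0,0,0,0],[0,0,0,0,0,0],[0,0,0,0,0,0],[0,0,0,0,0,0]]' -1
python3 - <<'E'
from h import *
st(); c=snap('wrist','w5'); 
im=cv2.imread('pics/w5_raw.png'); cv2.imwrite('pics/w5z.png',cv2.resize(im[210:330,160:360],None,fx=4,fy=4,interpolation=cv2.INTER_CUBIC))
E
```

```text
clock: 4.15
eef_pos: [0.5335, 0.3286, -0.0029]
tool_rot: [0.699, -0.106, 0.106, -0.699]
ft_force: [-0.4, 1.1, -0.3]
grip_width: 0.0854
clock: 4.78
eef_pos: [0.5338, 0.3287, -0.0022]
tool_rot: [-0.699, 0.105, -0.106, 0.699]
ft_force: [-1.6, -0.9, 5.8]
grip_width: 0.0542
t 4.78 q [ 0.552  0.669  0.037  0.938 -0.     0.852] p [ 0.534  0.329 -0.002] y [ 0.001  0.    -1.   ] z [0.296 0.955 0.001] jaw 72.80359646524802 F [-1.573 -0.918  5.765] w 0.054234441982021646
clock: 5.4
eef_pos: [0.5338, 0.3287, -0.0022]
tool_rot: [-0.699, 0.105, -0.106, 0.699]
ft_force: [-1.5, -0.5, 5.2]
grip_width: 0.0538
t 5.4 q [ 0.552  0.669  0.037  0.938 -0.     0.852] p [ 0.534  0.329 -0.002] y [ 0.001  0.    -1.   ] z [0.296 0.955 0.001] jaw 72.80309539954281 F [-1.502 -0.485  5.192] w 0.05382969954135983
```

View pics/w5z.png

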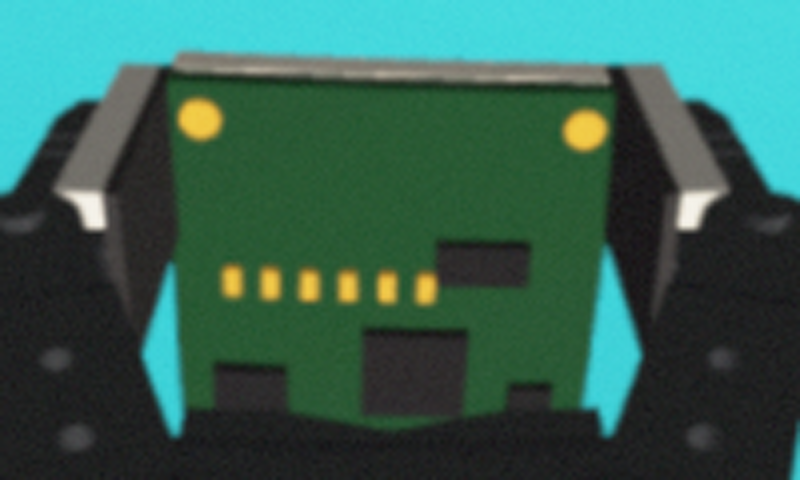

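```bash
python3 -m handwheel '[[-0.2,0,0,0,0,0],[-0.7,0,0,0,0,0],[-1.4,0,0,0,0,0],[-2.1,0,0,0,0,0],[-2.8,0,0,0,0,0]]' -1
python3 -m handwheel '[[-0.7,0,0,0,0,0],[-1.3,0,0,0,0,0],[-1.7,0,0,0,0,0],[-1.8,0,0,0,0,0],[-1.8,0,0,0,0,0]]' -1
python3 - <<'E'
from h import *
st(); c=snap('side','s6')
E
```

```text
clock: 6.08
eef_pos: [0.4663, 0.3499, -0.0023]
tool_rot: [-0.699, 0.105, -0.106, 0.699]
ft_force: [5.4, -1.6, 5.5]
grip_width: 0.0546
clock: 6.7
eef_pos: [0.4227, 0.3632, -0.0023]
tool_rot: [-0.699, 0.105, -0.105, 0.699]
ft_force: [3.9, -0.5, 6.3]
grip_width: 0.0541
t 6.7 q [ 0.71   0.558 -0.177  0.835  0.     1.009] p [ 0.423  0.363 -0.002] y [ 0.001  0.001 -1.   ] z [0.294 0.956 0.001] jaw 72.88431724167174 F [ 3.867 -0.477  6.298] w 0.05410279586233261
```

View pics/s6.png

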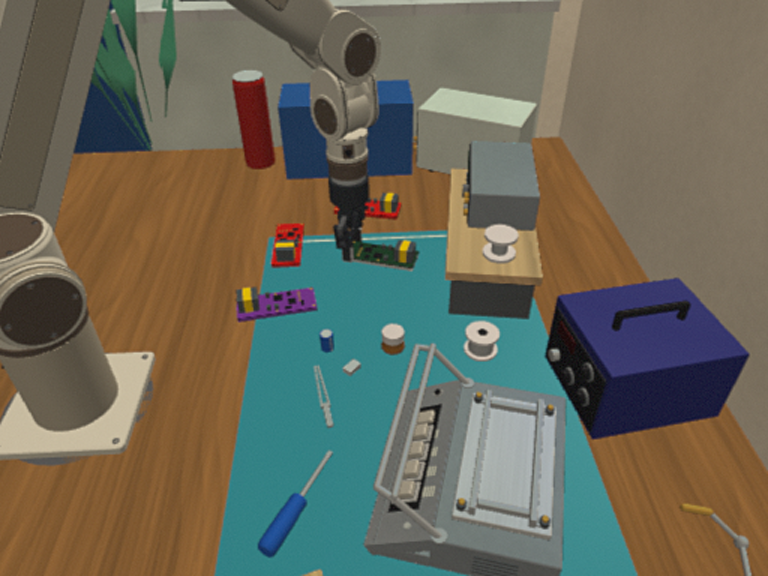

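```bash
python3 -m handwheel '[[0,0,0,0,0,0],[0,0,0,0,0,0],[0,-1.5,0,0,0,0],[0,-3.5,0,0,0,0],[0,-5.5,0,0,0,0]]' 1
python3 - <<'E'
from h import *
st(); goto([.524,.332,.16],tool(163))
snap('side','s7'); im=cv2.imread('pics/s7_raw.png'); cv2.imwrite('pics/s7z.png',cv2.resize(im[130:200,200:320],None,fx=6.5,fy=6.5,interpolation=cv2.INTER_CUBIC))
E
```

```text
clock: 7.38
eef_pos: [0.4222, 0.3621, 0.1347]
tool_rot: [0.7, -0.107, 0.105, -0.698]
ft_force: [1.4, 1.7, -0.3]
grip_width: 0.0853
t 7.38 q [ 0.708  0.411 -0.011  1.152  0.001  1.008] p [0.422 0.362 0.135] y [-0.003 -0.002 -1.   ] z [ 0.295  0.955 -0.002] jaw 72.82208696331124 F [ 1.434  1.687 -0.282] w 0.08526085958068458
shift [ 4.245 -1.022  0.052] turn [-0.001 -9.018 -0.022]  alt turn [ 0.022  8.982 -0.001]
```

View pics/s7z.png

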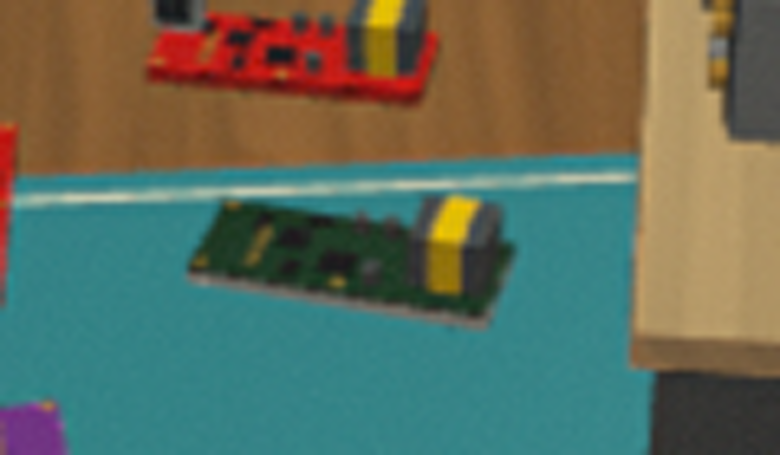

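```bash
python3 - <<'E'
from h import *
s=load('s7'); z1=lambda u,v:(200+u/6.5-.4,130+v/6.5-.4)
P=[plane(s,*z1(*p),.01)[:2] for p in [(190,272),(489,319),(514,243),(223,200)]]
P=np.array(P); print(P, P.mean(0)); 
for a,b in [(0,1),(3,2),(0,3),(1,2)]:
    d=P[b]-P[a]; print(np.linalg.norm(d),np.degrees(np.arctan2(d[1],d[0])))
Q=np.array([plane(s,*z1(*p),.038)[:2] for p in [(416,239),(487,248),(502,207),(430,197)]]); print(Q,Q.mean(0))
E
python3 -m handwheel '[[0.8,-0.2,0,0,-1.0,0],[1.6,-0.4,0,0,-2,0],[2.5,-0.6,0,0,-3,0],[3.4,-0.8,0,0,-4,0],[4.25,-1,0.05,0,-5,0]]' 0.5
python3 - <<'E'
from h import *
st(); goto([.524,.332,.16],tool(163)); 
E
```

```text
[[0.405 0.336]
 [0.537 0.292]
 [0.553 0.348]
 [0.421 0.391]] [0.479 0.342]
0.13857358627623517 -18.369068529784904
0.13930585168409373 -18.096681433819427
0.05789615804805578 74.43569173704107
0.05852683829391821 73.68948098694564
[[0.506 0.315]
 [0.536 0.306]
 [0.546 0.337]
 [0.514 0.347]] [0.526 0.326]
clock: 8.05
eef_pos: [0.525, 0.332, 0.1584]
tool_rot: [-0.678, -0.201, 0.203, 0.678]
ft_force: [0.5, -0.5, -0.6]
grip_width: 0.0639
t 8.05 q [ 0.563  0.52   0.227  1.281  0.001 -0.015] p [0.525 0.332 0.158] y [-0.003 -0.001 -1.   ] z [-0.547  0.837  0.001] jaw 123.1416538314924 F [ 0.468 -0.502 -0.603] w 0.06393511285232518
shift [-0.035 -0.063  0.023] turn [-0.01  -3.986 -0.013]  alt turn [ 0.017 14.014 -0.013]
```

```bash
python3 -m handwheel '[[0,0.2,0,0,-1.0,0],[0,0.4,0,0,-2,0],[0,0.6,0,0,-3,0],[0,0.8,0,0,-3.95,0],[0,0.8,0,0,-3.95,0]]' 0.5
python3 - <<'E'
from h import *
st(); snap('wrist','w8')
goto([.525,.328,.030],tool(162.3)); 
E
```

```text
clock: 8.68
eef_pos: [0.5242, 0.3321, 0.138]
tool_rot: [-0.571, -0.415, 0.418, 0.572]
ft_force: [-0.3, 0.4, -0.4]
grip_width: 0.064
t 8.68 q [ 0.564  0.532  0.192  1.234  0.001 -0.696] p [0.524 0.332 0.138] y [-0.003 -0.001 -1.   ] z [-0.952  0.306  0.003] jaw 162.20916526181398 F [-0.319  0.442 -0.377] w 0.06399318913666303
shift [-0.147  4.339 -0.076] turn [-0.011 -0.014 -0.009]  alt turn [ 0.015 17.986 -0.018]
```

View pics/w8.png

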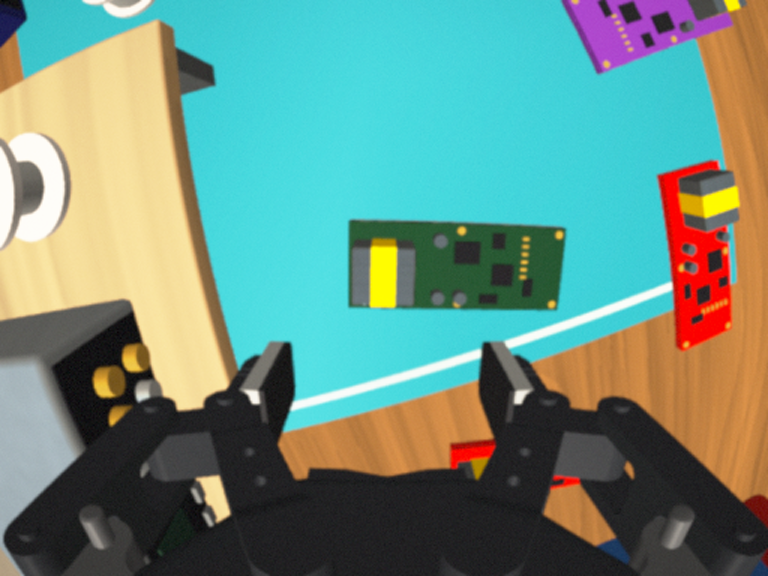

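```bash
python3 - <<'E'
from h import *
c=load('w8'); 
P=np.array([plane(c,u/1.5,v/1.5,.01,True)[:2] for u,v in [(349,220),(566,229),(557,309),(349,304)]])
print(P,P.mean(0))
for a,b in [(0,1),(3,2),(0,3),(1,2)]:
    d=P[b]-P[a]; print(np.linalg.norm(d),np.degrees(np.arctan2(d[1],d[0])))
m=P.mean(0)
print('proj transf',np.array(proj(c,[.525,.327,.038],True))*1.5, np.array(proj(c,[.524,.332,.0],True))*1.5)
E
```

```text
[[0.534 0.296]
 [0.403 0.342]
 [0.421 0.393]
 [0.552 0.347]] [0.478 0.344]
0.13932408900423476 160.61746924042188
0.13936611487581274 160.35135093096554
0.053918921302732736 71.0645739588391
0.054566532537944856 71.10181831503101
proj transf [379.017 274.038] [383.548 266.141]
```

```bash
python3 -m handwheel '[[-0.16,1.2,-0.04,0,0.05,0],[-0.16,2.4,-0.04,0,0.05,0],[-0.16,3.6,-0.04,0,0.05,0],[-0.16,4.5,-0.04,0,0.05,0],[-0.16,4.76,-0.04,0,0.05,0]]' 0.5
python3 -m handwheel '[[0,0,0,0,0,0],[0,0,0,0,0,0],[0,0,0,0,0,0],[0,0,0,0,0,0],[0,0,0,0,0,0]]' 0.5
python3 - <<'E'
from h import *
st(); snap('wrist','w9'); snap('side','s9'); im=cv2.imread('pics/s9_raw.png'); cv2.imwrite('pics/s9z.png',cv2.resize(im[110:200,210:340],None,fx=6,fy=6,interpolation=cv2.INTER_CUBIC))
E
```

```text
clock: 9.35
eef_pos: [0.5239, 0.3276, 0.0187]
tool_rot: [-0.573, -0.413, 0.415, 0.573]
ft_force: [0.3, 0.3, 1.2]
grip_width: 0.0643
clock: 9.98
eef_pos: [0.5254, 0.3283, 0.0209]
tool_rot: [0.573, 0.415, -0.414, -0.573]
ft_force: [-0.0, 0.9, -0.3]
grip_width: 0.0645
t 9.97 q [ 0.559  0.631  0.035  0.974  0.    -0.695] p [0.525 0.328 0.021] y [ 0.  0. -1.] z [-0.95   0.312 -0.   ] jaw 161.80134130977166 F [-0.049  0.897 -0.346] w 0.0645466033261179
```

View pics/w9.png

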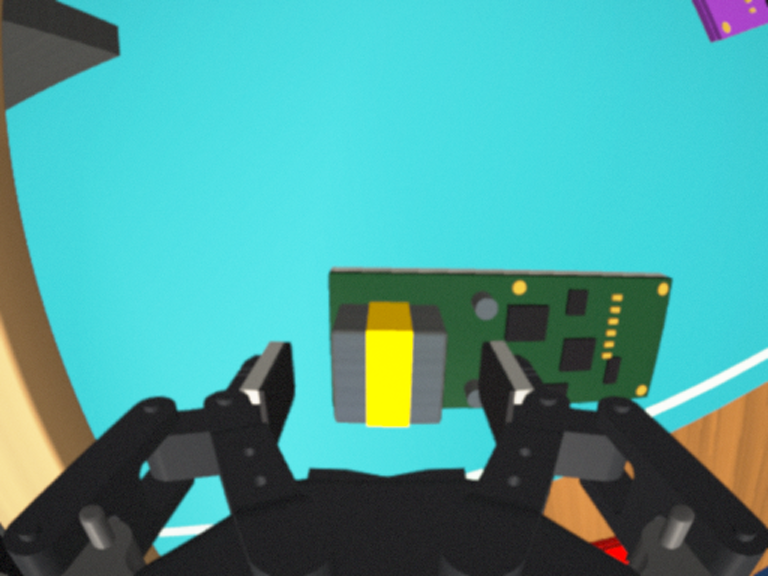

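View pics/s9z.png

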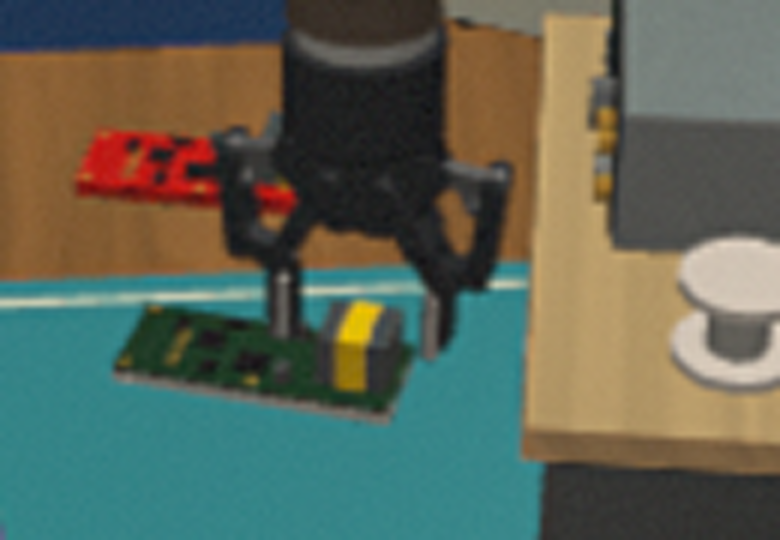

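```bash
python3 -m handwheel '[[0,0,0,0,0,0],[0,0,0,0,0,0],[0,0,0,0,0,0],[0,0,0,0,0,0],[0,0,0,0,0,0]]' -1
python3 -m handwheel '[[0,-0.2,0,0,0,0],[0,-0.5,0,0,0,0],[0,-0.8,0,0,0,0],[0,-0.8,0,0,0,0],[0,-0.8,0,0,0,0]]' -1
python3 - <<'E'
from h import *
st(); snap('wrist','w10'); snap('side','s10'); im=cv2.imread('pics/s10_raw.png'); cv2.imwrite('pics/s10z.png',cv2.resize(im[110:200,210:340],None,fx=6,fy=6,interpolation=cv2.INTER_CUBIC))
E
```

```text
clock: 10.7
eef_pos: [0.5255, 0.3284, 0.0208]
tool_rot: [-0.573, -0.415, 0.414, 0.573]
ft_force: [-0.9, -1.1, 2.2]
grip_width: 0.0347
clock: 11.32
eef_pos: [0.5252, 0.3282, 0.0405]
tool_rot: [-0.573, -0.415, 0.415, 0.573]
ft_force: [0.0, -0.6, -3.0]
grip_width: 0.0344
t 11.32 q [ 0.558  0.61   0.055  1.015  0.    -0.695] p [0.525 0.328 0.041] y [-0. -0. -1.] z [-0.95   0.312  0.   ] jaw 161.80245920385659 F [ 0.036 -0.626 -3.046] w 0.034374223699976274
```

View pics/w10.png

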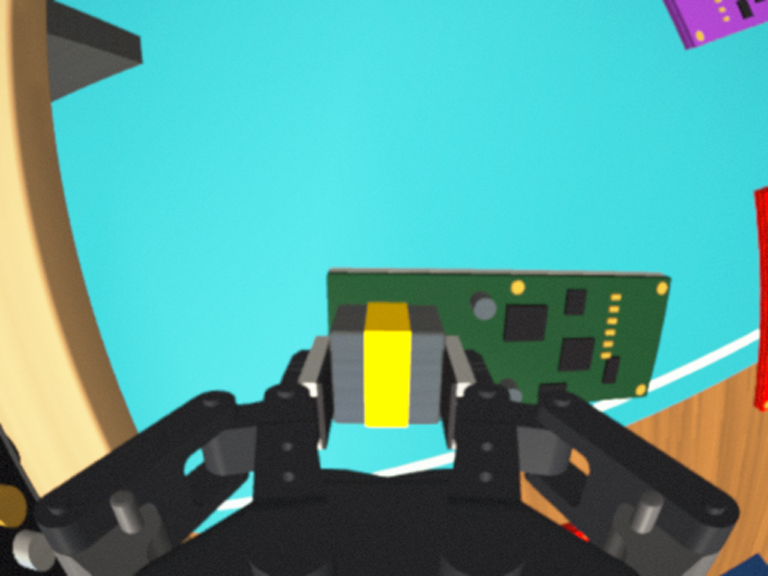

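View pics/s10z.png

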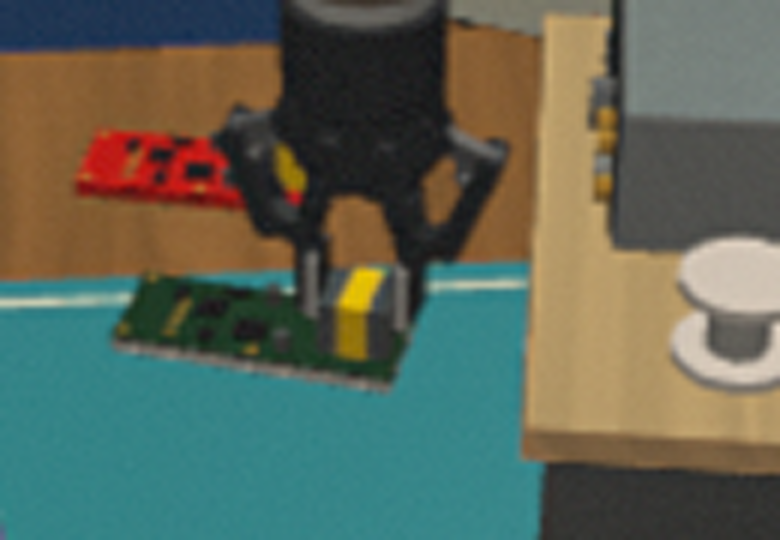

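```bash
python3 - <<'E'
from h import *
c=load('w10'); o=bot.get_obs(); M=R.from_quat(o['tool_rot']).as_matrix()
z=.0405-.0208+.01
for u,v in [(328,271),(670,277),(649,395)]:
    p=plane(c,u/1.5,v/1.5,z,True); print(p, 'tool mm',M.T@(p-o['eef_pos'])*1000)
s=load('s10')
for u,v in [(113,342),(142,277),(392,383),(415,322)]:
    p=plane(s,210+u/6-.4,110+v/6-.4,z); print(p, 'tool mm',M.T@(p-o['eef_pos'])*1000)
E
python3 -m handwheel '[[0,-0.8,0,0,0,0],[0,-2.2,0,0,0,0],[0,-3.8,0,0,0,0],[0,-5.4,0,0,0,0],[0,-6.4,0,0,0,0]]' -1
python3 - <<'E'
from h import *
st(); goto([.598,-.2345,.20],tool(73.4)); goto([.62,.05,.20],tool(73.4))
E
```

```text
[0.535 0.295 0.03 ] tool mm [-28.342  10.564 -19.553]
[0.404 0.34  0.03 ] tool mm [-26.329  10.617 118.598]
[0.42  0.393 0.03 ] tool mm [ 28.979  10.59  120.331]
[0.405 0.332 0.03 ] tool mm [-33.372  10.62  115.579]
[0.419 0.387 0.03 ] tool mm [ 23.188  10.592 118.832]
[0.536 0.291 0.03 ] tool mm [-32.158  10.565 -22.403]
[0.552 0.339 0.03 ] tool mm [ 19.047  10.539 -21.967]
clock: 12.05
eef_pos: [0.5258, 0.3285, 0.2028]
tool_rot: [0.573, 0.416, -0.414, -0.573]
ft_force: [0.9, -0.2, -3.3]
grip_width: 0.0346
t 12.05 q [ 0.558  0.493  0.299  1.374 -0.    -0.695] p [0.526 0.329 0.203] y [ 0.002  0.001 -1.   ] z [-0.95   0.312 -0.002] jaw 161.80258059105063 F [ 0.888 -0.226 -3.256] w 0.034577550752590315
shift [-20.494   0.09   -9.775] turn [-0.001  8.84   0.017]  alt turn [ 0.017 -9.16   0.001]
shift [-9.409  0.107 -7.057] turn [-0.001  8.84   0.017]  alt turn [ 0.017 -9.16   0.001]
```

```bash
python3 -m handwheel '[[-0.8,0,-0.4,0,0.4,0],[-2.4,0,-1.1,0,1.1,0],[-4.1,0,-1.9,0,1.9,0],[-5.8,0,-2.7,0,2.7,0],[-7.5,0,-3.5,0,3.4,0]]' -1
python3 - <<'E'
from h import *
st(); goto([.598,-.2345,.20],tool(73.4))
E
```

```text
clock: 12.68
eef_pos: [0.5486, 0.1199, 0.1987]
tool_rot: [0.67, 0.226, -0.228, -0.67]
ft_force: [-0.3, -0.3, -2.4]
grip_width: 0.0346
t 12.68 q [ 0.215  0.381  0.115  1.308 -0.001 -0.438] p [0.549 0.12  0.199] y [-0.003 -0.001 -1.   ] z [-0.608  0.794  0.001] jaw 127.42745480430146 F [-0.294 -0.328 -2.385] w 0.034645735838359
shift [ -7.048  -0.041 -12.457] turn [ 0.004  5.403 -0.02 ]  alt turn [ -0.024 -12.597  -0.005]
```

```bash
python3 -m handwheel '[[-0.9,0,-1.6,0,0.8,0],[-1.8,0,-3.2,0,1.8,0],[-2.7,0,-4.8,0,2.8,0],[-3.5,0,-6.2,0,3.8,0],[-3.9,0,-6.9,0,4.8,0]]' -1
python3 - <<'E'
from h import *
st(); goto([.598,-.2345,.20],tool(73.4)); snap('wrist','w11')
E
```

```text
clock: 13.3
eef_pos: [0.5769, -0.0767, 0.1985]
tool_rot: [0.704, -0.068, 0.065, -0.704]
ft_force: [0.1, -0.4, -3.0]
grip_width: 0.0346
t 13.3 q [-0.132  0.422  0.176  1.329 -0.001  0.057] p [ 0.577 -0.077  0.199] y [-0.004 -0.    -1.   ] z [ 0.188  0.982 -0.001] jaw 79.17468578222051 F [ 0.064 -0.377 -2.998] w 0.03461791897955419
shift [ 2.013 -0.06  -6.042] turn [ 0.008  0.577 -0.02 ]  alt turn [ -0.03  -17.423  -0.012]
```

View pics/w11.png

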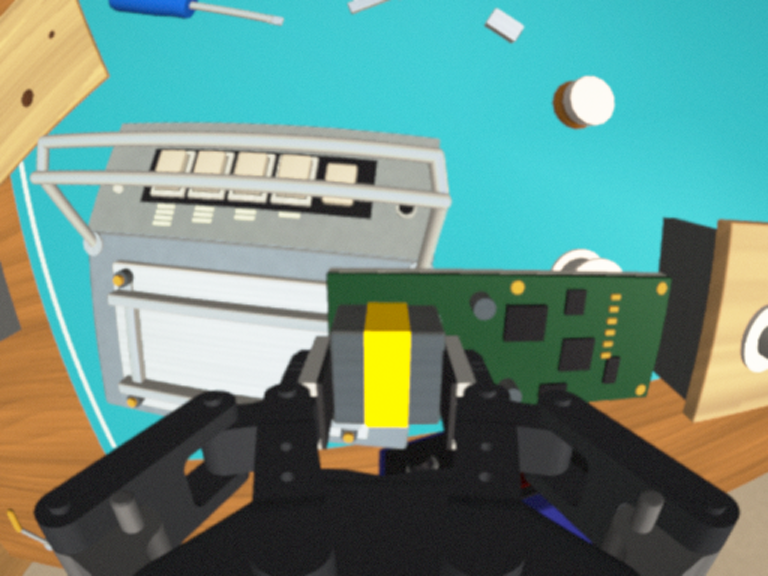

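```bash
python3 -m handwheel '[[0.4,0,-1.2,0,0.12,0],[0.9,0,-2.6,0,0.25,0],[1.4,0,-4,0,0.4,0],[1.8,0,-5.4,0,0.55,0],[2.0,0.6,-6.0,0,0.6,0]]' -1
python3 -m handwheel '[[0,0.4,0,0,0,0],[0,0.8,0,0,0,0],[0,1.3,0,0,0,0],[0,1.3,0,0,0,0],[0,1.3,0,0,0,0]]' -1
python3 - <<'E'
from h import *
st(); goto([.598,-.2345,.15],tool(73.4)); snap('wrist','w12'); snap('side','s12');snap('scene','c12')
im=cv2.imread('pics/s12_raw.png'); cv2.imwrite('pics/s12z.png',cv2.resize(im[190:360,240:400],None,fx=3.5,fy=3.5,interpolation=cv2.INTER_CUBIC))
im=cv2.imread('pics/c12_raw.png'); cv2.imwrite('pics/c12z.png',cv2.resize(im[190:330,55:215],None,fx=4.2,fy=4.2,interpolation=cv2.INTER_CUBIC))
E
```

```text
clock: 13.98
eef_pos: [0.6007, -0.2324, 0.1847]
tool_rot: [0.7, -0.101, 0.101, -0.7]
ft_force: [-0.3, 0.3, -4.2]
grip_width: 0.0343
clock: 14.6
eef_pos: [0.6015, -0.2292, 0.1534]
tool_rot: [0.7, -0.099, 0.1, -0.7]
ft_force: [0.5, -0.4, -2.6]
grip_width: 0.0346
t 14.6 q [-0.364  0.566  0.291  1.295  0.    -0.082] p [ 0.602 -0.229  0.153] y [ 0.001 -0.    -1.   ] z [ 0.278  0.961 -0.   ] jaw 73.85491710128404 F [ 0.519 -0.406 -2.603] w 0.03463510395997478
shift [-0.077  0.138 -0.242] turn [0.    0.045 0.003]  alt turn [  0.005 -17.955  -0.   ]
```

View pics/w12.png

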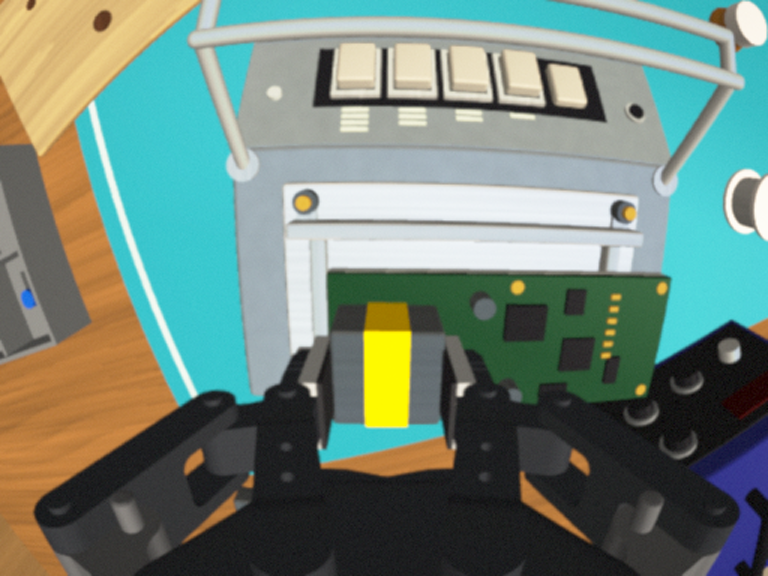

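View pics/s12z.png

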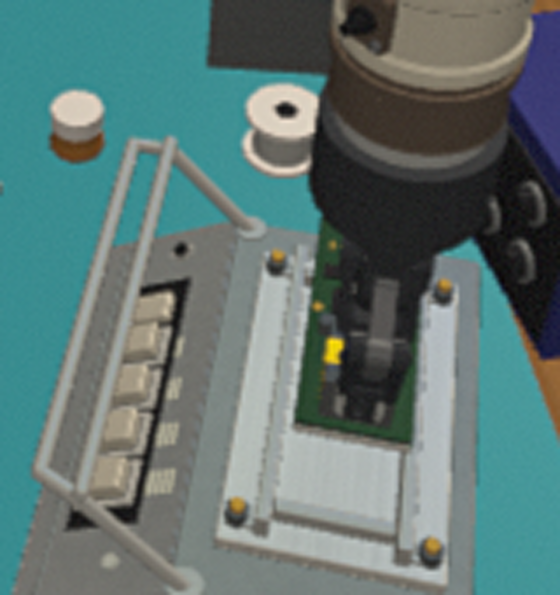

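View pics/c12z.png

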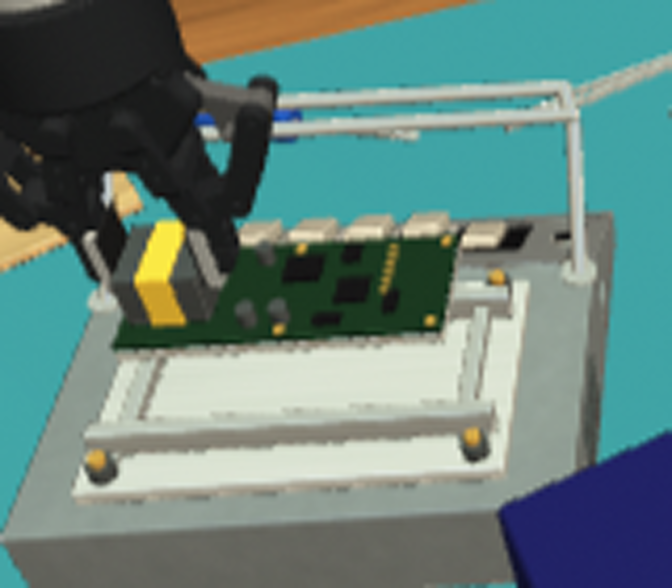

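```bash
python3 - <<'E'
from h import *
im=cv2.imread('pics/w12_raw.png'); cv2.imwrite('pics/w12z.png',cv2.resize(im[115:285,180:445],None,fx=3,fy=3,interpolation=cv2.INTER_CUBIC))
c=load('w12');print(ray(c,c['cx'],c['cy'],True))
E
```

```text
(array([ 0.536, -0.209,  0.296]), array([ 0.256, -0.074, -0.964]))
```

View pics/w12z.png

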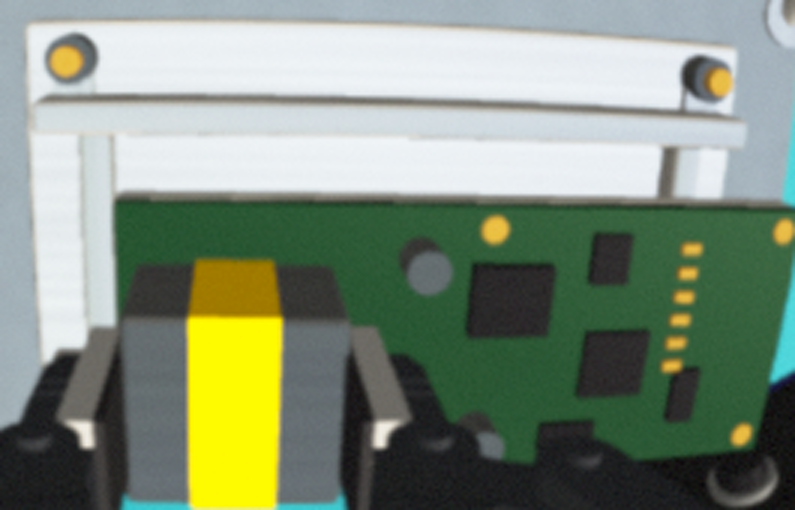

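```bash
python3 - <<'E'
from h import *
c=load('w12'); o=bot.get_obs(); M=R.from_quat(o['tool_rot']).as_matrix(); print(o['eef_pos'])
f=lambda u,v:(180+u/3-.33,115+v/3-.33)
for n,u,v,z in [('rail in L',113,134,.094),('rail in M',400,138,.094),('rail in R',660,146,.094),('railendL',34,118,.094),('railendR',745,136,.094),('stopL',113,165,.088),('stopL top',113,145,.088),('stopR',676,165,.088),
  ('bd L',117,202,.1426),('bd M',400,203,.1426),('bd R',775,208,.1426),('bd left lower',117,300,.1426)]:
    p=plane(c,*f(u,v),z,True); print(n,p*1000//1/1000,'tool mm',M.T@(p-o['eef_pos'])*1000)
E
```

```text
[ 0.602 -0.23   0.154]
rail in L [ 0.561 -0.246  0.094] tool mm [-33.996  59.834 -26.607]
rail in M [ 0.581 -0.183  0.094] tool mm [-33.194  59.827  39.928]
rail in R [ 0.6   -0.118  0.094] tool mm [-32.577  59.819 107.495]
railendL [ 0.552 -0.263  0.094] tool mm [-37.99   59.83  -45.172]
railendR [ 0.604 -0.092  0.093] tool mm [-35.945  59.811 133.197]
stopL [ 0.569 -0.25   0.088] tool mm [-25.41   65.847 -27.65 ]
stopL top [ 0.565 -0.248  0.088] tool mm [-30.29   65.839 -27.506]
stopR [ 0.608 -0.111  0.088] tool mm [-26.61   65.827 116.083]
bd L [ 0.567 -0.241  0.142] tool mm [-30.105  11.239 -19.582]
bd M [ 0.581 -0.192  0.142] tool mm [-29.962  11.233  31.125]
bd R [ 0.604 -0.115  0.142] tool mm [-29.361  11.224 111.332]
bd left lower [ 0.585 -0.247  0.142] tool mm [-11.447  11.267 -20.282]
```

```bash
python3 -m handwheel '[[-0.05,0.3,-0.1,0,0.03,0],[-0.05,0.7,-0.19,0,0.03,0],[-0.05,1.1,-0.19,0,0.03,0],[-0.05,1.34,-0.19,0,0.03,0],[-0.05,1.34,-0.19,0,0.03,0]]' -1
python3 - <<'E'
from h import *
st(); snap('wrist','w13'); snap('side','s13');snap('scene','c13')
im=cv2.imread('pics/w13_raw.png'); cv2.imwrite('pics/w13z.png',cv2.resize(im[115:285,180:460],None,fx=2.8,fy=2.8,interpolation=cv2.INTER_CUBIC))
im=cv2.imread('pics/s13_raw.png'); cv2.imwrite('pics/s13z.png',cv2.resize(im[250:360,280:400],None,fx=5,fy=5,interpolation=cv2.INTER_CUBIC))
im=cv2.imread('pics/c13_raw.png'); cv2.imwrite('pics/c13z.png',cv2.resize(im[230:330,65:195],None,fx=5.5,fy=5.5,interpolation=cv2.INTER_CUBIC))
E
```

```text
clock: 15.38
eef_pos: [0.5982, -0.2337, 0.1185]
tool_rot: [-0.7, 0.102, -0.101, 0.7]
ft_force: [0.3, 0.1, -2.7]
grip_width: 0.035
t 15.38 q [-0.372  0.587  0.233  1.219  0.    -0.085] p [ 0.598 -0.234  0.118] y [-0.002  0.001 -1.   ] z [0.284 0.959 0.   ] jaw 73.50579347020141 F [ 0.309  0.071 -2.742] w 0.03495580444947399
```

View pics/w13z.png

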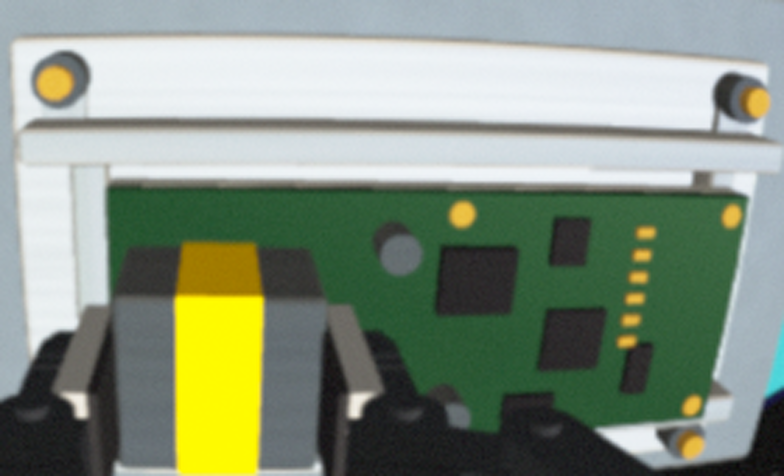

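View pics/s13z.png

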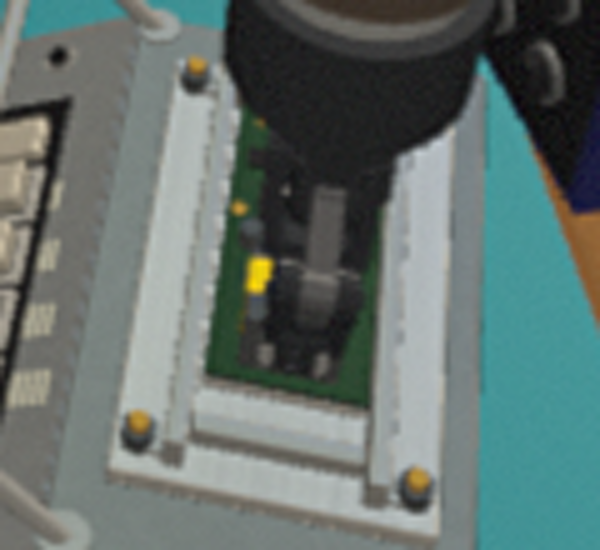

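View pics/c13z.png

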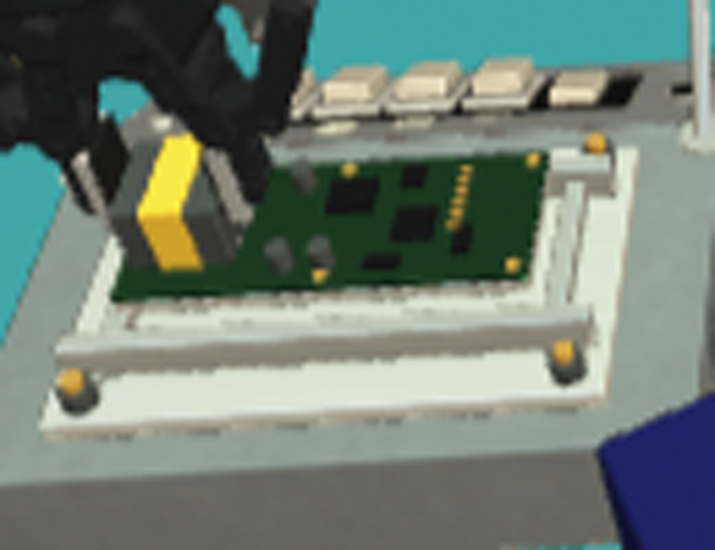

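```bash
python3 - <<'E'
from h import *
c=load('w13'); o=bot.get_obs(); M=R.from_quat(o['tool_rot']).as_matrix(); zt=o['eef_pos'][2]-.0208+.01
f=lambda u,v:(180+u/2.8-.33,115+v/2.8-.33)
for n,u,v,z in [('rail in L',113,164,.094),('rail in M',400,166,.094),('rail in R',690,172,.094),('railendL',18,148,.094),('railendR',780,157,.094),('stopL',108,175,.088),('stopR',712,180,.088),
  ('bd L',109,186,zt),('bd M',400,187,zt),('bd R',748,196,zt),('bd RR',704,419,zt)]:
    p=plane(c,*f(u,v),z,True); print(n,p*1000//1/1000,'tool mm',M.T@(p-o['eef_pos'])*1000)
print('side')
c=load('s13');f=lambda u,v:(280+u/5-.4,250+v/5-.4)
for n,u,v,z in [('bd L front',206,373,zt),('bd L rear',367,405,zt),('bd front up',240,110,zt),('bd rear up',383,250,zt),('railF in lo',188,420,.094),('railF in up',236,100,.094),('railR in lo',370,470,.094),('railR in up',400,160,.094),('stop in L',197,393,.088),('stop in R',367,440,.088)]:
    p=plane(c,*f(u,v),z); print(n,'tool mm',M.T@(p-o['eef_pos'])*1000)
print('scene')
c=load('c13');f=lambda u,v:(65+u/5.5-.4,230+v/5.5-.4)
for n,u,v,z in [('bd L rear',115,300,zt),('bd R rear',533,277,zt),('bd R front',549,152,zt),('railR in L',75,340,.094),('railR in R',588,312,.094),('stopR in up',565,190,.088),('stopR in lo',549,300,.088)]:
    p=plane(c,*f(u,v),z); print(n,'tool mm',M.T@(p-o['eef_pos'])*1000)
E
```

```text
rail in L [ 0.561 -0.245  0.094] tool mm [-32.544  25.878 -20.872]
rail in M [ 0.579 -0.188  0.094] tool mm [-32.192  25.875  38.888]
rail in R [ 0.599 -0.12   0.094] tool mm [-31.634  25.871 109.985]
railendL [ 0.552 -0.263  0.094] tool mm [-36.097  25.876 -40.903]
railendR [ 0.603 -0.093  0.094] tool mm [-35.802  25.867 137.307]
stopL [ 0.564 -0.248  0.088] tool mm [-28.804  31.881 -22.809]
stopR [ 0.606 -0.111  0.088] tool mm [-28.382  31.873 120.921]
bd L [ 0.563 -0.245  0.109] tool mm [-31.609  10.778 -19.815]
bd M [ 0.579 -0.191  0.109] tool mm [-31.433  10.775  35.667]
bd R [ 0.603 -0.114  0.109] tool mm [-29.891  10.771 117.071]
bd RR [ 0.656 -0.129  0.109] tool mm [ 25.364  10.812 117.376]
side
bd L front tool mm [-28.605  10.78  -22.855]
bd L rear tool mm [ 25.228  10.82  -22.794]
bd front up tool mm [-28.989  10.773  94.342]
bd rear up tool mm [27.35  10.818 41.548]
railF in lo tool mm [-32.326  25.879 -32.34 ]
railF in up tool mm [-30.868  25.872 112.012]
railR in lo tool mm [ 29.035  25.925 -37.093]
railR in up tool mm [33.158 25.92  96.549]
stop in L tool mm [-30.507  31.879 -17.336]
stop in R tool mm [ 28.046  31.923 -22.215]
scene
bd L rear tool mm [ 28.205  10.822 -18.608]
bd R rear tool mm [ 29.75   10.815 121.042]
bd R front tool mm [-26.506  10.774 119.254]
railR in L tool mm [ 31.879  25.927 -35.406]
railR in R tool mm [ 34.027  25.919 137.6  ]
stopR in up tool mm [-26.737  31.874 121.406]
stopR in lo tool mm [ 23.04   31.911 121.936]
```

```bash
python3 -m handwheel '[[0.04,0,0.02,0,0,0],[0.04,0.15,0.02,0,0,0],[0.04,0.3,0.02,0,0,0],[0.04,0.4,0.02,0,0,0],[0.04,0.4,0.02,0,0,0]]' -1
python3 - <<'E'
from h import *
st()
E
```

```text
clock: 16.15
eef_pos: [0.5995, -0.2336, 0.1091]
tool_rot: [-0.7, 0.102, -0.101, 0.7]
ft_force: [-0.4, -0.2, -3.4]
grip_width: 0.0345
t 16.15 q [-0.372  0.595  0.222  1.198  0.    -0.084] p [ 0.6   -0.234  0.109] y [-0.001  0.    -1.   ] z [0.284 0.959 0.   ] jaw 73.50760942122758 F [-0.388 -0.191 -3.428] w 0.03451158950126894
```

```bash
python3 -m handwheel '[[0,0.1,0,0,0,0],[0,0.2,0,0,0,0],[0,0.3,0,0,0,0],[0,0.36,0,0,0,0],[0,0.36,0,0,0,0]]' -1
python3 - <<'E'
from h import *
st()
E
```

```text
clock: 16.77
eef_pos: [0.5997, -0.2337, 0.1003]
tool_rot: [-0.7, 0.102, -0.101, 0.7]
ft_force: [-0.6, 0.4, -3.4]
grip_width: 0.0346
t 16.77 q [-0.372  0.601  0.209  1.179  0.    -0.084] p [ 0.6   -0.234  0.1  ] y [-0.  0. -1.] z [0.284 0.959 0.   ] jaw 73.50633804927008 F [-0.576  0.4   -3.374] w 0.03458535361724546
```

```bash
python3 -m handwheel '[[0,0.03,0,0,0,0],[0,0.06,0,0,0,0],[0,0.08,0,0,0,0],[0,0.08,0,0,0,0],[0,0.08,0,0,0,0]]' -1
python3 - <<'E'
from h import *
st()
snap('side','s14');snap('scene','c14')
im=cv2.imread('pics/s14_raw.png'); cv2.imwrite('pics/s14z.png',cv2.resize(im[250:360,280:400],None,fx=5,fy=5,interpolation=cv2.INTER_CUBIC))
im=cv2.imread('pics/c14_raw.png'); cv2.imwrite('pics/c14z.png',cv2.resize(im[230:330,65:195],None,fx=5.5,fy=5.5,interpolation=cv2.INTER_CUBIC))
E
```

```text
clock: 17.4
eef_pos: [0.5999, -0.2338, 0.0989]
tool_rot: [0.7, -0.101, 0.102, -0.7]
ft_force: [-0.6, 0.3, -0.8]
grip_width: 0.0345
t 17.4 q [-0.372  0.602  0.207  1.175  0.    -0.084] p [ 0.6   -0.234  0.099] y [ 0. -0. -1.] z [ 0.284  0.959 -0.   ] jaw 73.50322179212286 F [-0.635  0.295 -0.827] w 0.034521959253449024
```

View pics/c14z.png

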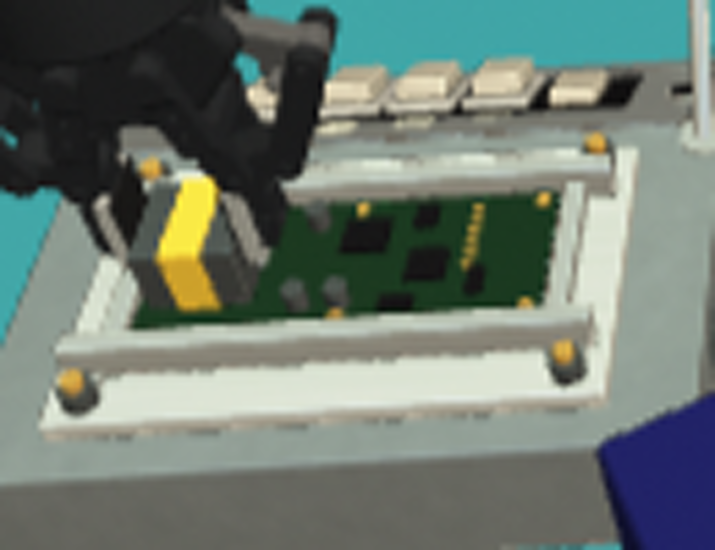

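```bash
python3 -m handwheel '[[0,0,0,0,0,0],[0,0,0,0,0,0],[0,0,0,0,0,0],[0,-1,0,0,0,0],[0,-2.2,0,0,0,0]]' 0.3
python3 -m handwheel '[[0,-0.8,0,0,0,0],[0,-1.6,0,0,0,0],[0,-2.2,0,0,0,0],[0,-2.2,0,0,0,0],[0,-2.2,0,0,0,0]]' 0.3
python3 - <<'E'
from h import *
st()
snap('side','s15');snap('scene','c15');snap('wrist','w15')
im=cv2.imread('pics/c15_raw.png'); cv2.imwrite('pics/c15z.png',cv2.resize(im[210:330,55:205],None,fx=5,fy=5,interpolation=cv2.INTER_CUBIC))
E
```

```text
clock: 18.12
eef_pos: [0.5993, -0.2335, 0.1533]
tool_rot: [-0.7, 0.102, -0.101, 0.7]
ft_force: [-0.3, -0.5, -0.6]
grip_width: 0.0554
clock: 18.75
eef_pos: [0.5995, -0.2336, 0.2076]
tool_rot: [-0.7, 0.102, -0.101, 0.7]
ft_force: [0.2, -0.1, 0.1]
grip_width: 0.0557
t 18.75 q [-0.372  0.545  0.396  1.424  0.    -0.084] p [ 0.599 -0.234  0.208] y [-0.001  0.001 -1.   ] z [0.284 0.959 0.   ] jaw 73.50221296661178 F [ 0.22  -0.137  0.098] w 0.05573377601290368
```

View pics/c15z.png

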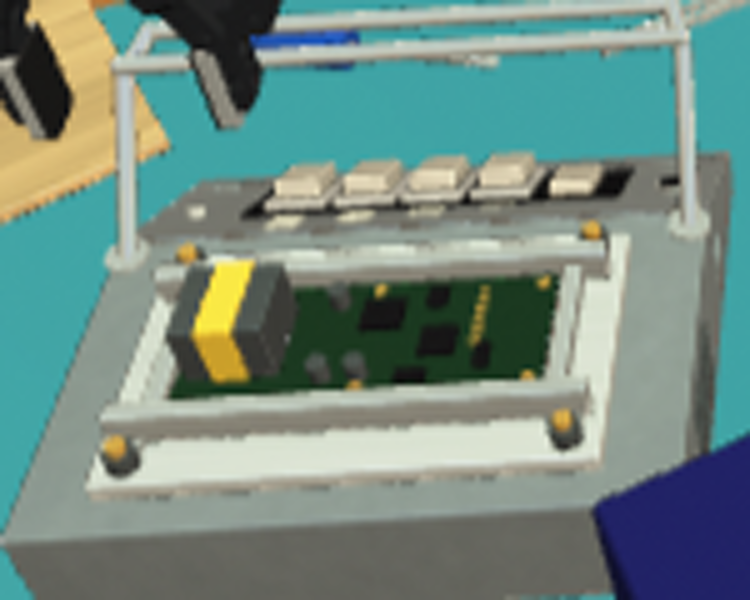

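View pics/w15.png

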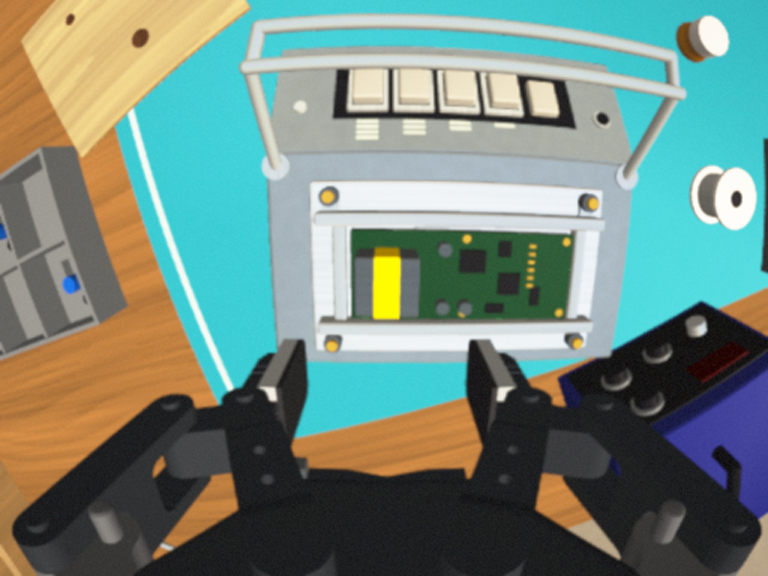

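```bash
python3 - <<'E'
from h import *
im=cv2.imread('pics/w15_raw.png'); cv2.imwrite('pics/w15z.png',cv2.resize(im[10:110,160:480],None,fx=2.5,fy=2.5,interpolation=cv2.INTER_CUBIC))
im=cv2.imread('pics/s15_raw.png'); cv2.imwrite('pics/s15z.png',cv2.resize(im[225:350,230:330],None,fx=4.8,fy=4.8,interpolation=cv2.INTER_CUBIC))
E
```

```text
(no output)
```

View pics/w15z.png

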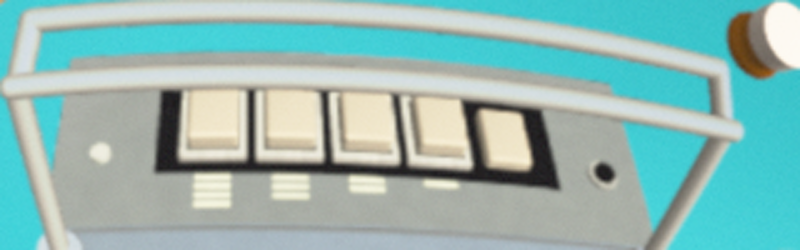

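View pics/s15z.png

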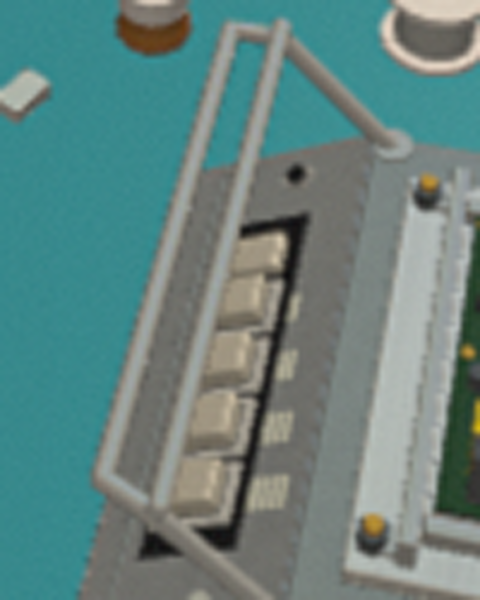

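```bash
python3 - <<'E'
from h import *
c=load('w15'); s=load('s15')
xp=np.array([.959,-.284,0]); yp=np.array([.284,.959,0]); up=np.cos(np.pi/6)*xp+np.array([0,0,.5]); n=-.5*xp+np.array([0,0,np.cos(np.pi/6)])
f=lambda u,v:(160+u/2.5-.3,10+v/2.5-.3)
k3=None
for nme,u,v in [('k5',214,149),('k4',290,150),('k3',365,152),('k2',440,155)]:
    print(nme,plane(c,*f(u,v),.065,True)-.014*up)
f=lambda u,v:(230+u/4.8-.4,225+v/4.8-.4)
for nme,u,v in [('k2',262,302),('k3',250,363),('k4',238,424),('k5',222,488)]:
    print('side',nme,plane(s,*f(u,v),.065)-.014*up)
for nme,u,v in [('k2',440,153),('k3',365,152)]: pass
cs=load('c15'); f=lambda u,v:(55+u/5-.4,210+v/5-.4)
for nme,u,v in [('k2',508,185),('k3',440,188),('k4',374,190),('k5',305,194)]:
    print('scene',nme,plane(cs,*f(u,v),.065)-.014*up)
E
```

```text
k5 [ 0.483 -0.21   0.058]
k4 [ 0.491 -0.183  0.058]
k3 [ 0.499 -0.155  0.058]
k2 [ 0.507 -0.127  0.058]
side k2 [ 0.505 -0.13   0.058]
side k3 [ 0.497 -0.16   0.058]
side k4 [ 0.489 -0.188  0.058]
side k5 [ 0.48  -0.216  0.058]
scene k2 [ 0.516 -0.121  0.058]
scene k3 [ 0.507 -0.15   0.058]
scene k4 [ 0.497 -0.177  0.058]
scene k5 [ 0.489 -0.206  0.058]
```

```bash
python3 - <<'E'
from h import *
K=np.array([.508,-.125,.058]); xp=np.array([.959,-.284,0]); t=np.radians(38)
y=np.sin(t)*xp-np.cos(t)*np.array([0,0,1]); az=np.degrees(np.arctan2(xp[1],xp[0]))
T=tool(73.5,38,az)
goto(K-.12*y,T); print(K-.12*y)
goto(np.append((K-.12*y)[:2],.215),tool(73.5,10,az))
E
```

```text
shift [-7.686  2.208  3.125] turn [-0.001  0.    -3.812]  alt turn [ -5.878 -17.013   0.002]
[ 0.437 -0.104  0.153]
shift [-7.691 -0.289  3.126] turn [-0.001  0.    -1.012]  alt turn [ -1.587 -17.929   0.002]
```

```bash
python3 -m handwheel '[[-1.2,-0.3,0.5,0,0,0],[-2.8,-0.3,1.1,0,0,-0.2],[-4.4,-0.3,1.8,0,0,-0.5],[-6.1,-0.3,2.5,0,0,-0.8],[-7.7,-0.3,3.1,0,0,-1.2]]' -1
python3 - <<'E'
from h import *
K=np.array([.508,-.125,.058]); xp=np.array([.959,-.284,0]); t=np.radians(38)
y=np.sin(t)*xp-np.cos(t)*np.array([0,0,1]); az=np.degrees(np.arctan2(xp[1],xp[0]))
st(); goto(K-.12*y,tool(73.5,38,az))
E
```

```text
clock: 19.52
eef_pos: [0.436, -0.1039, 0.2156]
tool_rot: [0.706, -0.027, 0.175, -0.685]
ft_force: [0.0, 0.4, -0.0]
grip_width: -0.0
t 19.52 q [-0.225 -0.017 -0.355  1.022 -0.013  0.061] p [ 0.436 -0.104  0.216] y [ 0.201 -0.059 -0.978] z [0.284 0.959 0.   ] jaw 73.5061239918336 F [ 0.019  0.35  -0.041] w -3.865684611310033e-05
shift [-0.485  2.475  0.008] turn [-0.002 -0.    -2.591]  alt turn [ 4.035 17.542 -0.003]
```

```bash
python3 -m handwheel '[[-0.1,0.5,0,0,0,-0.5],[-0.2,1,0,0,0,-1.1],[-0.3,1.5,0,0,0,-1.7],[-0.4,2.1,0,0,0,-2.3],[-0.48,2.48,0,0,0,-2.6]]' -1
python3 - <<'E'
from h import *
K=np.array([.508,-.125,.058]); xp=np.array([.959,-.284,0]); t=np.radians(38)
y=np.sin(t)*xp-np.cos(t)*np.array([0,0,1]); az=np.degrees(np.arctan2(xp[1],xp[0]))
st(); goto(K-.02*y,tool(73.5,38,az)); snap('wrist','w16');snap('side','s16')
E
```

```text
clock: 20.15
eef_pos: [0.436, -0.1046, 0.151]
tool_rot: [0.695, 0.132, 0.323, -0.629]
ft_force: [-0.1, 0.6, 0.2]
grip_width: -0.0004
t 20.15 q [-0.198 -0.2   -0.926  0.184 -0.055  0.071] p [ 0.436 -0.105  0.151] y [ 0.59  -0.175 -0.788] z [ 0.284  0.959 -0.   ] jaw 73.51273465565453 F [-0.11   0.639  0.222] w -0.0003625344392875697
shift [0.073 3.973 0.035] turn [ 0.     0.002 -0.004]  alt turn [ -0.007 -17.998  -0.001]
```

View pics/w16.png

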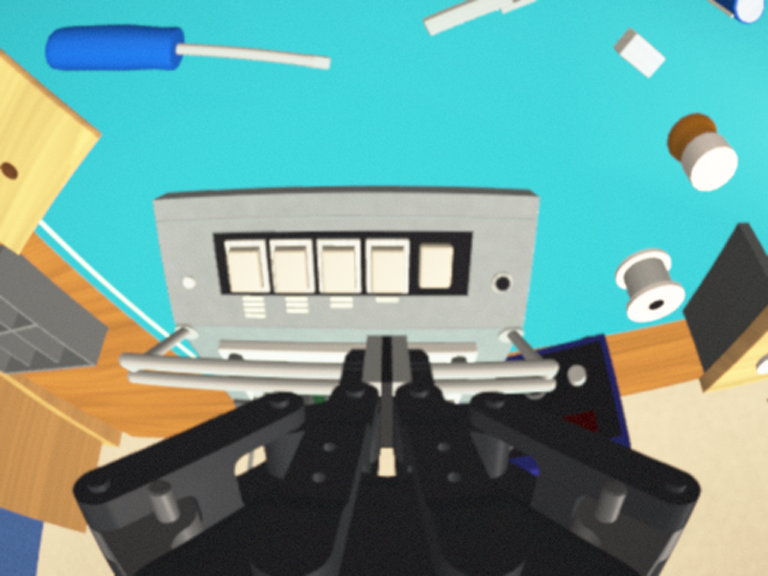

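View pics/s16.png

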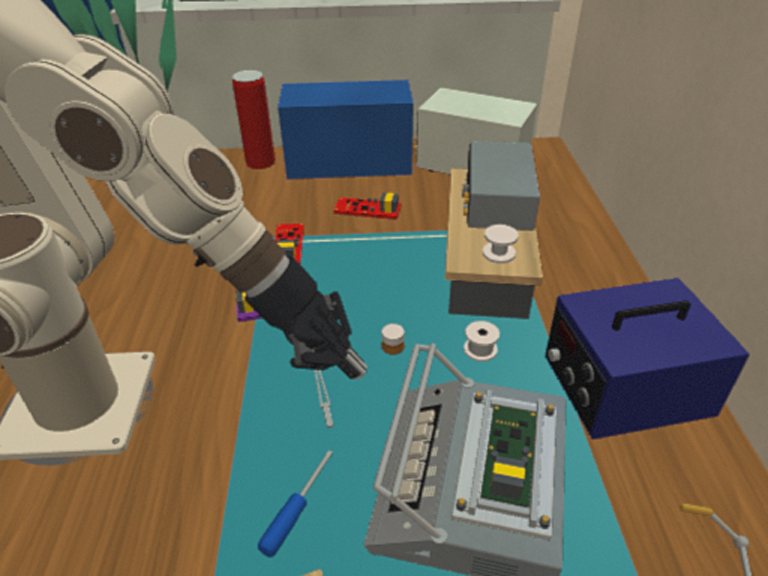

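```bash
python3 - <<'E'
from h import *
im=cv2.imread('pics/w16_raw.png'); cv2.imwrite('pics/w16z.png',cv2.resize(im[145:215,130:330],None,fx=4,fy=4,interpolation=cv2.INTER_CUBIC))
c=load('w16'); print(np.array(proj(c,[.508,-.125,.058],True))*1.5, plane(c,387/1.5,270/1.5,.058,True))
E
```

```text
[386.409 278.63 ] [ 0.5   -0.122  0.058]
```

View pics/w16z.png

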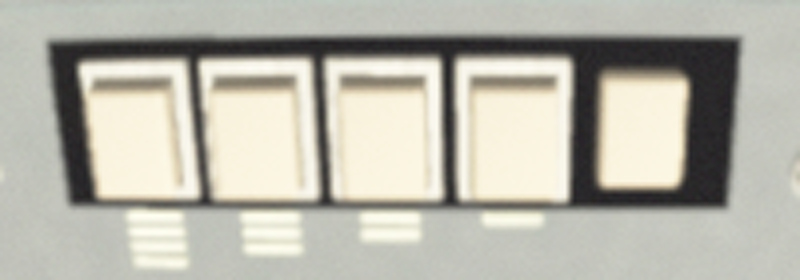

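```bash
python3 -m handwheel '[[0,0.6,0,0,0,0],[0,1.5,0.02,0,0,0],[0,2.4,0.04,0,0,0],[0,3.2,0.05,0,0,0],[0,3.6,0.05,0,0,0]]' -1
python3 -m handwheel '[[0,0.2,0,0,0,0],[0,0.3,0,0,0,0],[0,0.3,0,0,0,0],[0,0.3,0,0,0,0],[0,0.3,0,0,0,0]]' -1
python3 - <<'E'
from h import *
st(); K=np.array([.506,-.1235,.057]); goto(K,tool(73.5,38,-16.5))
snap('wrist','w17');snap('side','s17');snap('scene','c17')
im=cv2.imread('pics/s17_raw.png'); cv2.imwrite('pics/s17z.png',cv2.resize(im[200:350,180:340],None,fx=4,fy=4,interpolation=cv2.INTER_CUBIC))
im=cv2.imread('pics/c17_raw.png'); cv2.imwrite('pics/c17z.png',cv2.resize(im[170:300,60:220],None,fx=4.5,fy=4.5,interpolation=cv2.INTER_CUBIC))
E
```

```text
clock: 20.88
eef_pos: [0.4931, -0.12, 0.0817]
tool_rot: [0.695, 0.132, 0.324, -0.629]
ft_force: [0.1, 0.5, 0.3]
grip_width: -0.0002
clock: 21.5
eef_pos: [0.4963, -0.121, 0.0765]
tool_rot: [0.695, 0.132, 0.324, -0.629]
ft_force: [-0.2, 0.2, -0.3]
grip_width: 0.0003
t 21.5 q [-0.211  0.12  -0.927 -0.139 -0.047  0.061] p [ 0.496 -0.121  0.076] y [ 0.591 -0.175 -0.788] z [0.284 0.959 0.   ] jaw 73.5072968514575 F [-0.189  0.161 -0.265] w 0.0002572670147024229
shift [-0.163  0.861  0.013] turn [-0.001  0.001  0.004]  alt turn [  0.006 -17.999   0.001]
```

View pics/w17.png

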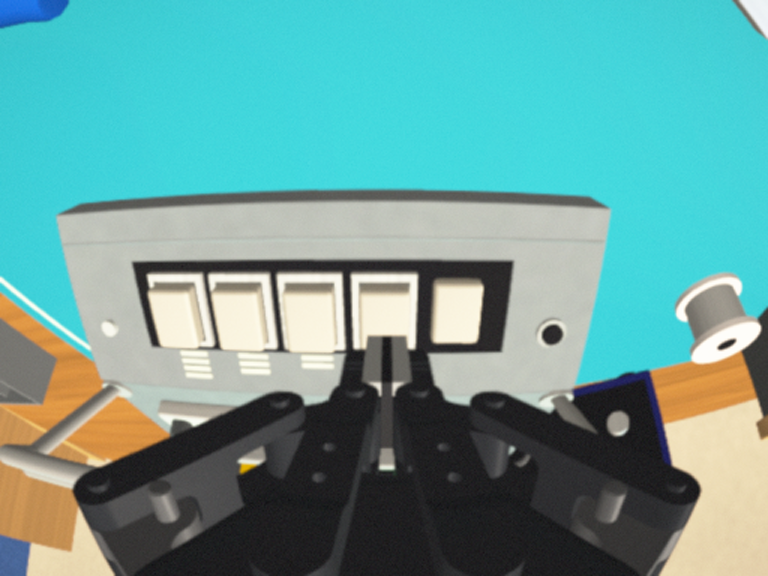

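View pics/s17z.png

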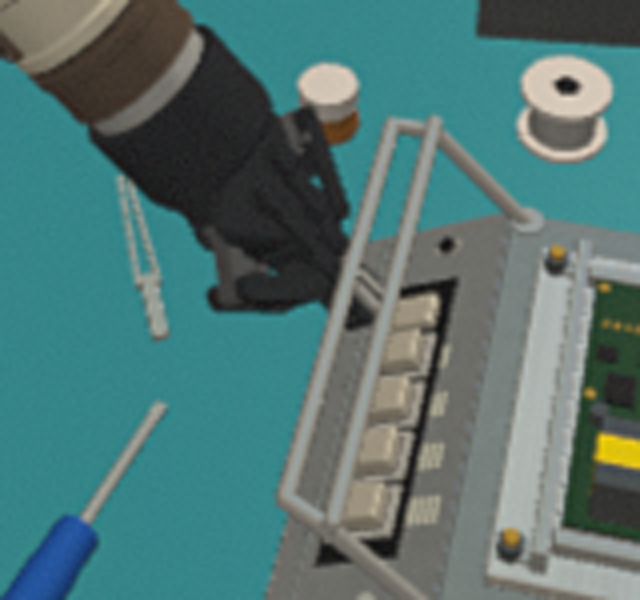

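View pics/c17z.png

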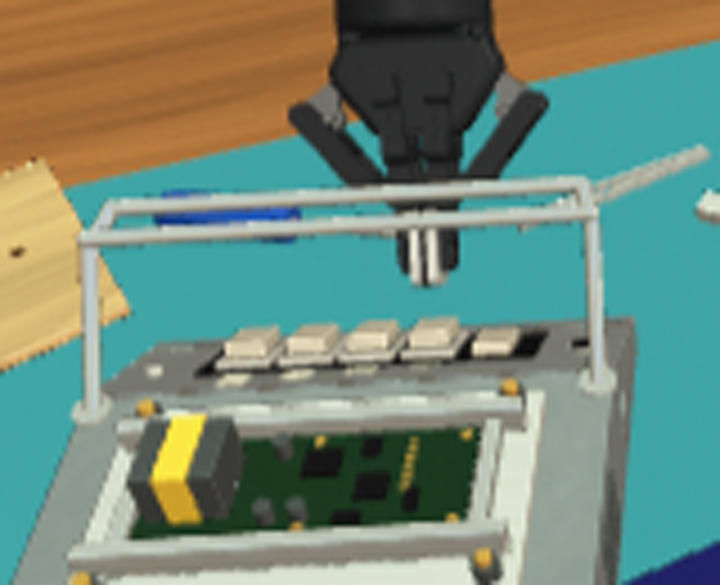

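```bash
python3 -m handwheel '[[-0.05,0.3,0,0,0,0],[-0.1,0.5,0,0,0,0],[-0.1,0.65,0,0,0,0],[-0.1,0.7,0,0,0,0],[-0.1,0.7,0,0,0,0]]' -1
python3 -m handwheel '[[-0.01,0.08,0,0,0,0],[-0.01,0.1,0,0,0,0],[-0.01,0.1,0,0,0,0],[-0.01,0.1,0,0,0,0],[-0.01,0.1,0,0,0,0]]' -1
python3 - <<'E'
from h import *
st()
E
```

```text
clock: 22.28
eef_pos: [0.5047, -0.1235, 0.0605]
tool_rot: [0.695, 0.132, 0.324, -0.629]
ft_force: [-0.0, 0.7, 0.3]
grip_width: -0.0
clock: 22.9
eef_pos: [0.506, -0.1239, 0.0588]
tool_rot: [0.695, 0.132, 0.324, -0.629]
ft_force: [-2.3, 0.5, 2.6]
grip_width: 0.0006
t 22.9 q [-0.213  0.187 -0.926 -0.204 -0.046  0.059] p [ 0.506 -0.124  0.059] y [ 0.591 -0.175 -0.788] z [0.284 0.959 0.   ] jaw 73.50449074595586 F [-2.309  0.545  2.566] w 0.0005848064908827128
```

```bash
python3 -m handwheel '[[-0.005,0.04,0,0,0,0],[-0.01,0.08,0,0,0,0],[-0.02,0.12,0,0,0,0],[-0.02,0.16,0,0,0,0],[-0.02,0.16,0,0,0,0]]' -1
python3 -m handwheel '[[-0.005,0.03,0,0,0,0],[-0.01,0.06,0,0,0,0],[-0.01,0.08,0,0,0,0],[-0.01,0.1,0,0,0,0],[-0.01,0.1,0,0,0,0]]' -1
python3 - <<'E'
from h import *
st()
E
```

```text
clock: 23.52
eef_pos: [0.508, -0.1244, 0.0552]
tool_rot: [0.695, 0.132, 0.324, -0.629]
ft_force: [-2.7, 1.3, 4.5]
grip_width: 0.0003
clock: 24.15
eef_pos: [0.5092, -0.1248, 0.0528]
tool_rot: [0.695, 0.132, 0.324, -0.629]
ft_force: [0.1, 0.1, -0.2]
grip_width: -0.0002
t 24.15 q [-0.214  0.209 -0.924 -0.224 -0.045  0.058] p [ 0.509 -0.125  0.053] y [ 0.59  -0.175 -0.788] z [ 0.284  0.959 -0.   ] jaw 73.50534405502636 F [ 0.092  0.099 -0.23 ] w -0.00022072057551539555
```

```bash
python3 -m handwheel '[[0,0.03,0,0,0,0],[-0.01,0.06,0,0,0,0],[-0.01,0.06,0,0,0,0],[-0.01,0.06,0,0,0,0],[-0.01,0.06,0,0,0,0]]' -1
python3 - <<'E'
from h import *
st();snap('wrist','w18')
E
```

```text
clock: 24.78
eef_pos: [0.5099, -0.125, 0.0518]
tool_rot: [0.695, 0.132, 0.324, -0.629]
ft_force: [-3.0, 0.8, 3.5]
grip_width: -0.0001
t 24.77 q [-0.214  0.214 -0.924 -0.229 -0.045  0.058] p [ 0.51  -0.125  0.052] y [ 0.59  -0.175 -0.788] z [0.284 0.959 0.   ] jaw 73.5026173553797 F [-2.975  0.784  3.462] w -0.0001354136059971358
```

View pics/w18.png

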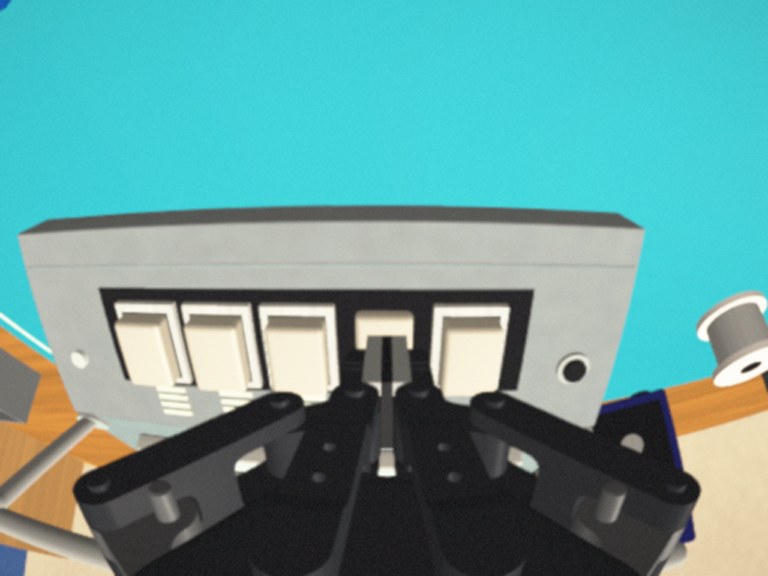

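```bash
python3 -m handwheel '[[0,0.03,0,0,0,0],[0,0.05,0,0,0,0],[-0.01,0.06,0,0,0,0],[-0.01,0.07,0,0,0,0],[-0.01,0.07,0,0,0,0]]' -1
```

```text
clock: 25.45
eef_pos: [0.5107, -0.1253, 0.0503]
tool_rot: [0.695, 0.132, 0.324, -0.629]
ft_force: [-5.3, 2.3, 7.8]
grip_width: 0.0001
```

```bash
python3 -m handwheel '[[0,0.02,0,0,0,0],[0,0.04,0,0,0,0],[0,0.05,0,0,0,0],[0,0.05,0,0,0,0],[0,0.05,0,0,0,0]]' -1
python3 -m handwheel '[[0,-0.2,0,0,0,0],[0,-0.5,0,0,0,0],[0,-1.2,0,0,0,0],[0,-2,0,0,0,0],[0,-2.8,0,0,0,0]]' -1
python3 -m handwheel '[[0,-0.6,0,0,0,0],[0,-1.2,0,0,0,0],[0,-1.6,0,0,0,0],[0,-1.8,0,0,0,0],[0,-1.8,0,0,0,0]]' -1
python3 - <<'E'
from h import *
st();snap('wrist','w19');snap('side','s19');snap('scene','c19')
im=cv2.imread('pics/c19_raw.png'); cv2.imwrite('pics/c19z.png',cv2.resize(im[190:330,55:215],None,fx=4.5,fy=4.5,interpolation=cv2.INTER_CUBIC))
E
```

```text
clock: 26.08
eef_pos: [0.5112, -0.1254, 0.0495]
tool_rot: [0.695, 0.132, 0.324, -0.629]
ft_force: [-7.9, 3.7, 10.3]
grip_width: 0.0
clock: 26.7
eef_pos: [0.4697, -0.1131, 0.1047]
tool_rot: [0.695, 0.132, 0.324, -0.629]
ft_force: [0.3, -0.4, 0.3]
grip_width: -0.0006
clock: 27.32
eef_pos: [0.4438, -0.1054, 0.1401]
tool_rot: [0.695, 0.132, 0.324, -0.629]
ft_force: [-0.8, -0.6, 0.9]
grip_width: -0.0001
t 27.32 q [-0.195 -0.158 -0.935  0.132 -0.057  0.073] p [ 0.444 -0.105  0.14 ] y [ 0.591 -0.175 -0.788] z [0.284 0.959 0.   ] jaw 73.50572825792489 F [-0.827 -0.62   0.889] w -7.64537092082853e-05
```

View pics/w19.png

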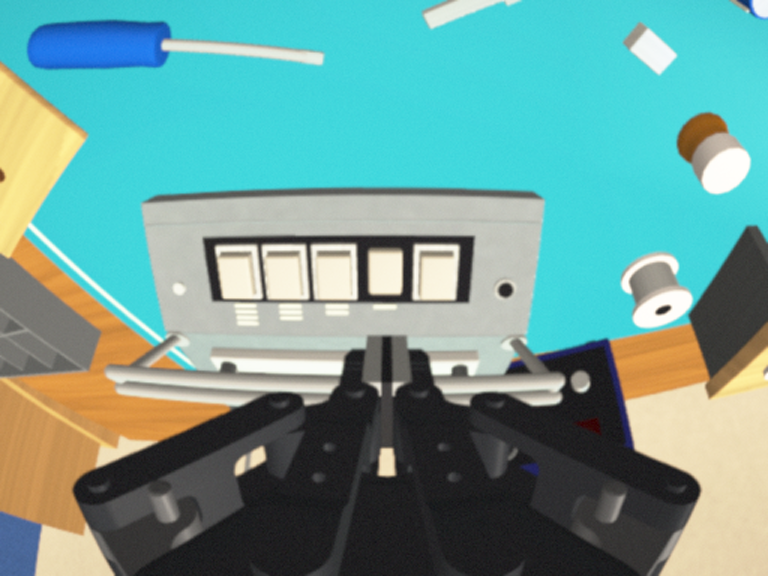

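View pics/s19.png

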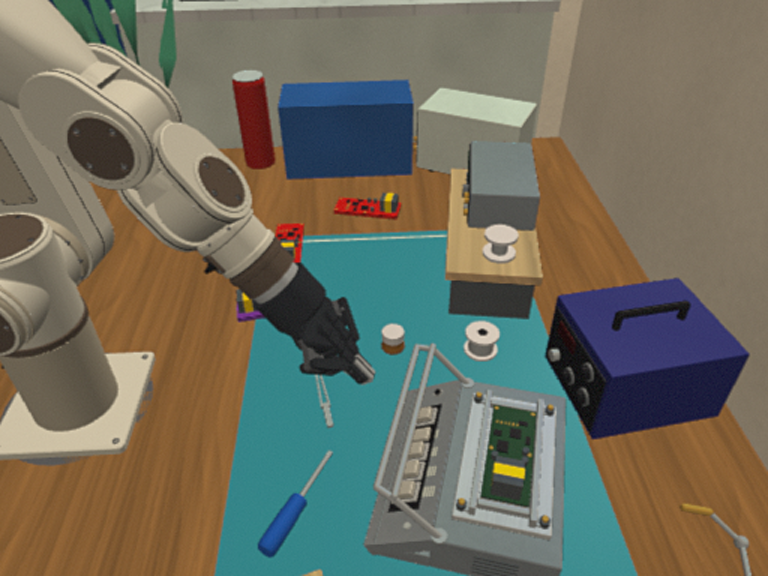

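View pics/c19z.png

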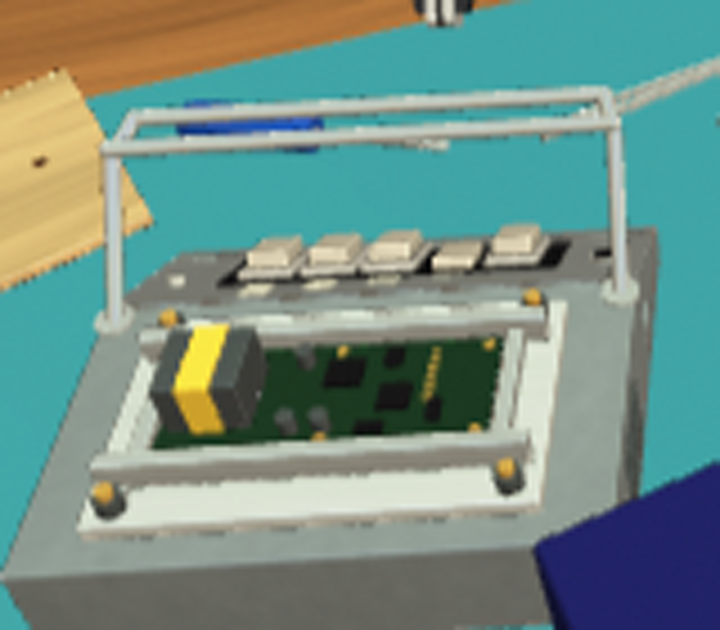

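The second key from the left (seen from the front) is now the only one down, at about (385,272) in the wrist view. The board lies flat in the pocket, the other things are where they were, and the arm is clear.

```bash
python3 -c "
from workcell import bot
print(bot.job_done())"
```

```text
the job is handed in; nothing more can be done
None
```

The board is in the preheater pocket and the heat is turned up one step. I handed the job in at about 27.5 s of the 61 s allowed; no verdict was reported.

**Board:** I gripped the bare end across its width and dragged the board out from under the riser. I then took it by the transformer, turned it 90° and lowered it into the pocket, circuit side up, with the transformer at the right-hand end seen from the front. No side contact showed in the wrist force on the way in. The last pictures show it flat between the rails and stops.

**Key:** The left-hand key was down, so I pressed the second from the left, reaching under the guard bars at a 38° lean and building up to about 13.5 N. After I backed off, the pictures show that key as the only one down and the old one up.

**Other checks:** The bystanders and look-alikes look untouched in the last views. The arm stood clear of everything, with under 1.5 N on the wrist.

**What went wrong or disagreed:**
- **First grasp:** My first grip closed too high, on the board's top edges. I opened, went lower and took it again.
- **Key position:** The camera estimates for the key differed by up to about 10 mm along the slope. I aimed between them, and the finger landed on the cap.

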